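# Clip the instrument caddy under the sanitising lamp and start it

## Robot

A 6-joint arm with a two-finger parallel gripper is mounted at the origin on the work surface. World frame = base frame: x ahead of the robot, y to its left, z up, the work surface at z = 0. Lengths are in m, angles in rad, forces in N, time in s.
With the tool pointing down it reaches from about 0.4 to 0.825 m from the base axis. Payload 7 kg.
Tool frame: the origin (TCP) lies at the very end of the fingers, on their centre line; the grasp point (between the pads) lies 19 mm behind it; x points along the fingers, y is the direction in which the jaws open and shut, and the axes are right-handed (so a half turn about x gives the same grasp; the last joint's range is limited). The gripper opens to 88 mm and grips with 3 to 60 N. Pads are 19 mm wide; open, the fingers measure 130 mm over their backs; the gripper's body (78 mm by 193 mm) begins 47 mm behind the grasp point.
Start: joints at [1.406, 0.359, 0.012, 0, -1.224, -0.288], TCP at [0.295, 0.607, 0.227] pointing down, gripper open.
Joint ranges: [-3.07, 3.07], [-1.43, 2.12], [-1.02, 1.25], [-3.03, 1.67], [-3.05, -0], [-3.03, 3.03]. Speed limits (rad/s): [2.39, 2.39, 3.01, 3.14, 3.14, 3.14].

## Interface

Orientations are given as [roll, pitch, yaw] about the fixed x, y, z axes, in that order (R = Rz(yaw) Ry(pitch) Rx(roll)).
In Python, from station import arm, cams gives the robot as it stands. The module is installed in compiled form; this text tells all that it offers.
- The arm moves only by the tool carry_out, never from a script. Its argument "deltas" is a list of rows, each a list of 6 numbers: the shift along the tool's x, y, z in units of 0.04 m (1.0 is 0.04 m), then the turn, a rotation vector about the tool's x, y, z in units of 4 degrees (1.0 is 4 degrees). In form: [[tx, ty, tz, ax, ay, az], ...]. A call has 1 to 5 rows; each row shifts and turns the pose as measured when the row begins, along the tool's axes as they then stand; what a row does not reach is not made up. A row lasts 1/10 s, in which the tool goes at most 50 mm and 8.59 degrees, less where a joint would pass 70% of its speed; a pose out of reach is approached as far as the arm can. A call with a number of a shift or a turn outside -1 to 1 is refused whole. A call with a gripper value outside its range is refused whole. "hand" is the closure, from 0 (fully open) to 1 (shut), set as the call begins (left out, the last holds). The fingers move at their own pace and stop on an object; "newtons" is the grip in N (left out, the last holds). Time passes only in rows, so rows that do not move let the fingers close. It gives the time, the measured TCP pose, the force and the opening at its end, in the units of the state.
- arm.get_state(): the state, without advancing time (a new reading comes with each control period).
- cams.grab_frame(name): name is "scene" or "top" or "wrist"; returns a dict with "pixels" (400x640x3 uint8, red, green, blue), "fx", "fy", "cx", "cy" (pixels), "T" (4x4, takes a point from camera to world coordinates); the wrist camera has in their place "hand_eye" (4x4, takes a point from camera to tool coordinates, whose origin is the TCP and whose axes are the tool frame's). Camera axes: x right, y up, looking along -z (the intrinsics and any distortion apply to the point x, -y, -z); pixel columns grow to the right and rows downward; lengths in m; the calibration is good to about 2 mm. The wrist camera is an equidistant fisheye: a pixel r from the principal point sees the ray r / f radians off the axis. A picture is of the moment at which its call begins: read the wrist's pose just before it. There is no depth.
- arm.job_done(): hands the job in, once; it reports no verdict.
The state is a dict: "t": time; "q": joint angles; "qd": joint speeds; "joint_efforts": joint torques, N m; "eef_pos": TCP position; "ee_rot": TCP orientation; "force": force on the tool from outside, world axes, zero at the start; "moment": the same for the moment, N m; "width": finger opening in m.
Only numpy, scipy, OpenCV 4.12 (cv2) and the standard library are available. Lean on these libraries where they do the work, as an engineer would, in place of code of your own. Each camera call takes 0.05 s, during which the arm holds its last target.

## Task

Pick up the blue instrument caddy by the red fin on top of its snap hook and push the hook's sprung gate onto the front bar of the lamp stand's wire loop until the bar is inside the hook and the gate flicks shut behind it, then let go so that the caddy hangs upright from the loop. Only then flip the yellow guard on the control box all the way up so that it stays open, and press the green start button beneath it fully down and let it come back. Do not knock over or push aside anything else on the table.

Things in the scene. Friction and masses are not known exactly. Their poses are not given: they have to be found in the camera images.
- caddy_grip (a point): Centre of the grip on the loose caddy: a red fin 26 mm long in x, 10 wide in y (grip it across y), reaching 15 mm above and 22 below this point, on top of a brass snap hook. The caddy (0.15 to 0.31 kg) stands upright, this point 146 mm above its underside. z up; +x points to the hook's gate side. Its blue pot, 64 x 56 x 48 mm high, and instruments to 78 mm lie below.
- hook_seat (a point): Where the loop's bar centre sits when the caddy hangs: inside the hook under its crown, 36 mm below caddy_grip (same axes). The hook is bent of 10 mm rod in the x-z plane. At the mouth's height the eye is clear from the spine at x = -15 to the shut gate at x = +17 mm.
- hook_mouth (a point): Where the bar's centre should meet the gate: at x = +20, 51 mm below caddy_grip (same axes; 4 mm higher or 5 lower will do). The hook's nose ends 8 mm above it, the gate's hinge is 25 mm below it. Move the hook level in its +x: the gate yields and flicks shut behind the bar when this point is about 26 mm past it (the spine stops the bar at 31); then lower the hook 15 mm onto the bar and let go.
- gate (a joint): Steel sprung gate of the hook, hinged at its lower end, 32 mm long, 6 thick: 0 shut, opens inwards only, to 1.15 rad; springs shut by itself. Pushing it open takes about 2 to 6 N.
- eye (a point): Middle of the front bar of the fixed lamp stand's closed level wire loop, 180 mm above the table. The bar is 8 mm thick and lies along y, clear from -22 to +22 mm. +x points level into the loop, towards the stand: push the hook this way with its own +x the same way. Behind the bar the loop is clear for 45 mm, then comes its carrying arm. Nothing of the stand is higher than 190 mm.
- lamp (a point): Middle of the violet front of the stand's white lamp housing (50 x 70 mm, top 142 mm above the table), 105 mm behind the loop's bar; axes as eye. The stand's base, 12 mm high and 80 wide, runs from 10 mm before the bar to 160 mm behind it.
- guard_tab (a point): Centre of the red tab on the free front edge of the yellow guard, 81 mm above the table when shut: 12 mm wide along y, 30 long along x, 14 thick. Grip it across y from above and follow its arc about guard_hinge; it may turn between the fingers. Its axes turn with the guard.
- guard_hinge (a point): Hinge line of the guard, along y, 54 mm above the table. When shut the guard reaches 100 mm in -x from it and is 68 wide; the tab's centre lies at x = -116, z = +27 mm. Opening lifts the tab up and over to +x. These axes turn with the guard (as the box's when shut).
- guard (a joint): Angle of the guard: 0 shut, 1.8 rad fully open. Past about 1.3 rad it falls open by itself and stays; let go below that it falls shut. It takes under 1 N at the tab.
- box_top (a point): Centre of the top of the fixed grey control box, 130 mm along x, 110 along y, 50 high; z up, the guard's hinge lies 58 mm in +x and 4 mm above.
- start_top (a point): Centre of the top of the green start button (28 mm across) beneath the guard, at the middle of the control box, 72 mm above the table; axes as the box, z up.
- start (a joint): Travel of the button: 0 up, 0.006 m fully down; about 1.5 N to start and 5 N fully down; springs back.
- jar: Bystander: amber specimen jar with white cap, 54 wide, 85 mm high; origin at the underside.
- eye_model: Bystander: white ball model of an eye, 56 wide, on a black foot 54 wide, 85 mm high in all; origin at the underside.
- bottle: Bystander: white bottle with blue cap, 46 wide, 165 mm high; origin at the underside.
- blade_box: Bystander: flat blue box 45 x 100 x 30 mm high; origin at the underside.
- dish: Bystander: clear closed dish, 60 wide, 14 mm high; origin at the underside.
- scalpel: Bystander: green handle with steel tip, 125 mm long, 10 high, lying on the table; origin near the middle.
Not all that is in view belongs to the job. There is more than one size of the part that bears guard_tab; the job needs the middle-sized.

How it is judged:
By the outcome, as a careful person would: the job done as asked, in the order asked, and still so for the second after the job is handed in, with the robot touching nothing.
It also fails if it takes over 69 s, if anything falls off the work surface, if the arm or the gripper's body presses on something with over 40 N, if the wrist force passes 120 N, or if a joint passes its speed limit or range.

## Working session

There is one attempt and no reset: what is moved stays moved. The work goes in short steps, Python scripts to look and compute and a tool call to move; the robot and the scene stay as the last step left them, time stands still between calls to the robot, and variables do not carry over. Pictures are saved under pics/ and viewed, and the job is handed in when it is done.

Besides the shell and the picture viewer there is one more tool, called after ">>>" as a command line: name --pt "numbers of a row" for each row, then --argument value for the rest. carry_out: Moves the arm, as the interface text tells. Shifts and turns lie within -1 to 1; 1 stands for 0.04 m of shift or 4 degrees of turn. Its arguments: {"type":"object","properties":{"deltas":{"type":"array","items":{"type":"array","items":{"type":"number","minimum":-1,"maximum":1}}},"hand":{"type":"number"},"newtons":{"type":"number"}},"required":["deltas"]}

```bash
mkdir -p pics; ls; python3 - <<'E'
from station import arm,cams
import cv2,numpy as np
s=arm.get_state();print({k:np.round(v,3).tolist() for k,v in s.items()})
for n in ["scene","top","wrist"]:
    f=cams.grab_frame(n); cv2.imwrite(f"pics/{n}0.png",f["pixels"][:,:,::-1])
    np.save(f"{n}0.npy",f,allow_pickle=True)
    print(n,{k:np.round(v,4).tolist() for k,v in f.items() if k!="pixels"})
E
```

```text
pics
{'t': 0.0, 'q': [1.406, 0.359, 0.011, -0.0, -1.224, -0.288], 'qd': [0.004, 0.004, 0.001, -0.0, 0.0, -0.001], 'joint_efforts': [-0.001, -58.272, 29.305, 6.997, 0.007, -0.0], 'eef_pos': [0.295, 0.606, 0.226], 'ee_rot': [1.646, 1.569, -1.948], 'force': [-0.358, 0.946, -0.626], 'moment': [-0.001, -0.026, -0.041], 'width': 0.088}
scene {'fx': 454.9337, 'fy': 454.9337, 'cx': 321.2176, 'cy': 197.2135, 'T': [[-0.7282, -0.4434, 0.5226, 1.1873], [0.6853, -0.4606, 0.5641, 0.6524], [-0.0094, 0.7689, 0.6392, 0.9099], [0.0, 0.0, 0.0, 1.0]]}
top {'fx': 458.6358, 'fy': 458.6358, 'cx': 325.6596, 'cy': 197.0217, 'T': [[0.008, 0.9926, -0.1215, 0.4285], [-0.9996, 0.0045, -0.0287, -0.0456], [-0.0279, 0.1217, 0.9922, 1.2543], [0.0, 0.0, 0.0, 1.0]]}
wrist {'fx': 309.7069, 'fy': 309.7069, 'cx': 316.5539, 'cy': 198.1864, 'hand_eye': [[-0.0003, 0.2482, -0.9687, -0.158], [1.0, -0.0002, -0.0003, -0.0011], [-0.0003, -0.9687, -0.2482, -0.0665], [0.0, 0.0, 0.0, 1.0]]}
```

View pics/scene0.png

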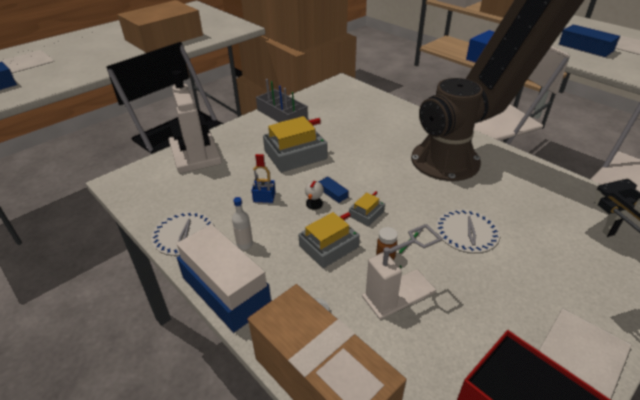

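View pics/top0.png

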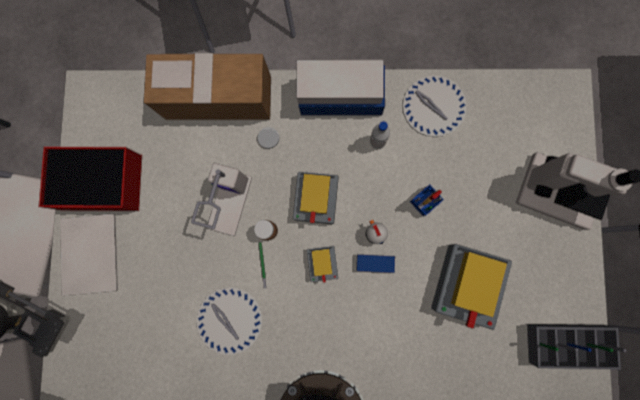

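View pics/wrist0.png

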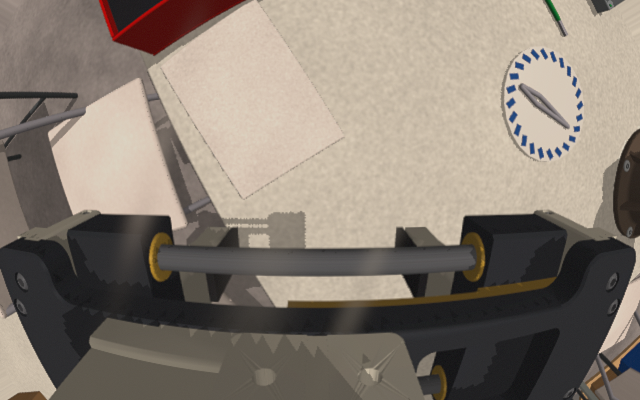

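```bash
cat > h.py <<'E'
import numpy as np,cv2
from scipy.spatial.transform import Rotation as R
from scipy.optimize import least_squares
def load(p): return np.load(p,allow_pickle=True).item()
def ray(f,u,v):
    d=np.array([(u-f["cx"])/f["fx"],-(v-f["cy"])/f["fy"],-1.]); T=f["T"]
    d=T[:3,:3]@d; return T[:3,3],d/np.linalg.norm(d)
def atz(f,u,v,z):
    o,d=ray(f,u,v); return o+d*(z-o[2])/d[2]
def proj(f,p):
    T=f["T"]; c=T[:3,:3].T@(np.asarray(p)-T[:3,3])
    return np.array([f["cx"]+f["fx"]*c[0]/-c[2], f["cy"]-f["fy"]*c[1]/-c[2]])
def wfix(f,s):
    "wrist frame -> add world T"
    M=np.eye(4);M[:3,:3]=R.from_euler('xyz',s["ee_rot"]).as_matrix();M[:3,3]=s["eef_pos"]
    f["T"]=M@f["hand_eye"]; return f
def wray(f,u,v):
    a,b=(u-f["cx"]),(v-f["cy"]); r=np.hypot(a,b); th=r/f["fx"]
    d=np.array([np.sin(th)*a/r,-np.sin(th)*b/r,-np.cos(th)]); T=f["T"]
    return T[:3,3],T[:3,:3]@d
def watz(f,u,v,z):
    o,d=wray(f,u,v); return o+d*(z-o[2])/d[2]
def wproj(f,p):
    T=f["T"]; c=T[:3,:3].T@(np.asarray(p)-T[:3,3]); rho=np.hypot(c[0],c[1]); th=np.arctan2(rho,-c[2])
    return np.array([f["cx"]+f["fx"]*th*c[0]/rho, f["cy"]-f["fx"]*th*c[1]/rho])
def tri(rays):
    A=np.zeros((3,3));b=np.zeros(3)
    for o,d in rays:
        P=np.eye(3)-np.outer(d,d);A+=P;b+=P@o
    x=np.linalg.solve(A,b); return x,[np.linalg.norm((np.eye(3)-np.outer(d,d))@(x-o)) for o,d in rays]
def crop(f,u0,v0,w,h,k,name):
    im=f["pixels"][v0:v0+h,u0:u0+w,::-1]
    cv2.imwrite(name,cv2.resize(im,None,fx=k,fy=k,interpolation=cv2.INTER_CUBIC))
E
python3 - <<'E'
from h import *
t=load("top0.npy");s=load("scene0.npy")
crop(t,170,150,100,75,8,"pics/ct1.png")
crop(t,280,150,100,75,8,"pics/ct2.png")
crop(t,380,165,80,60,10,"pics/ct3.png")
crop(s,350,210,120,100,6,"pics/cs1.png")
crop(s,290,190,100,75,8,"pics/cs2.png")
crop(s,230,140,80,70,8,"pics/cs3.png")
E
```

```text
(no output)
```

View pics/ct1.png

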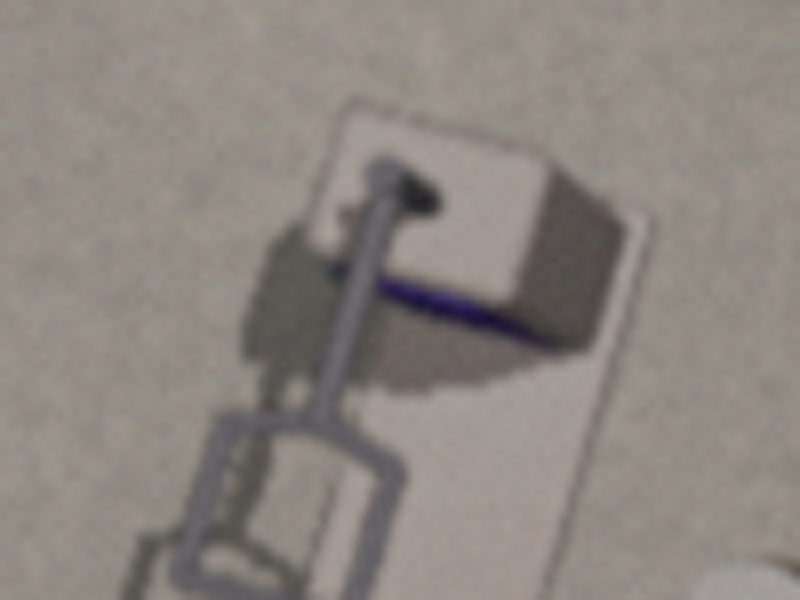

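View pics/ct2.png

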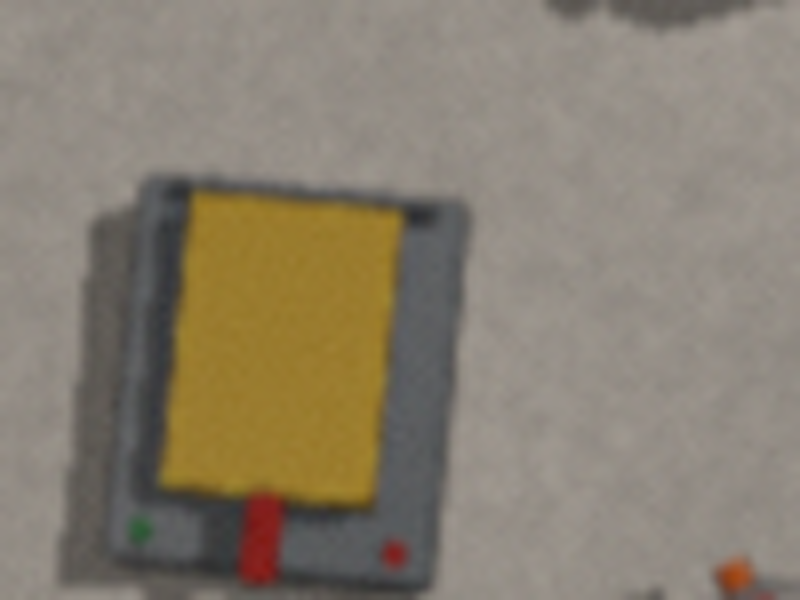

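View pics/ct3.png

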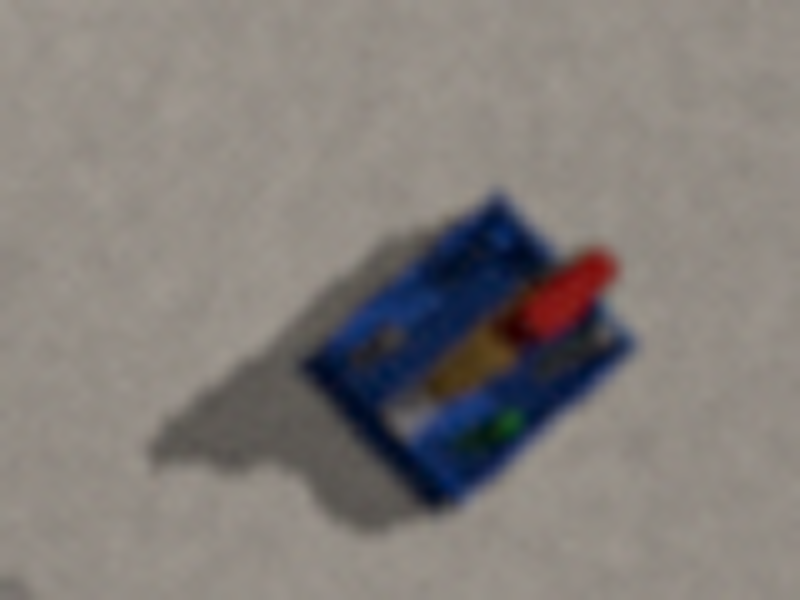

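View pics/cs1.png

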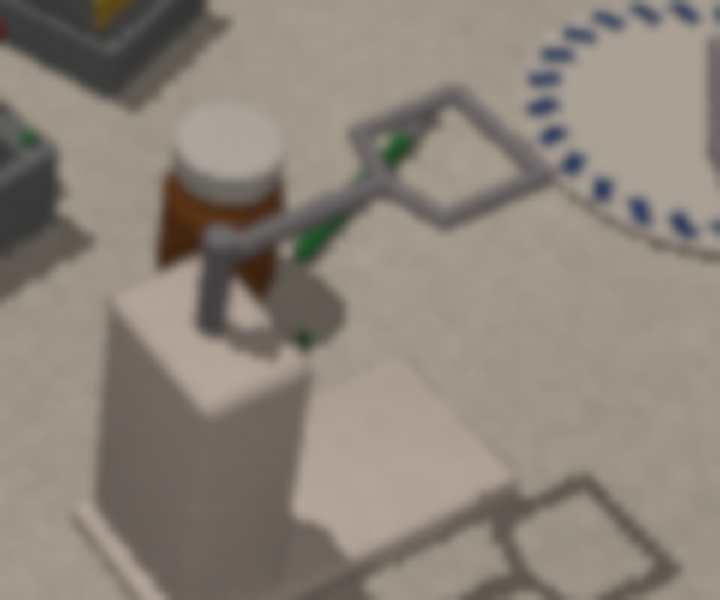

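View pics/cs2.png

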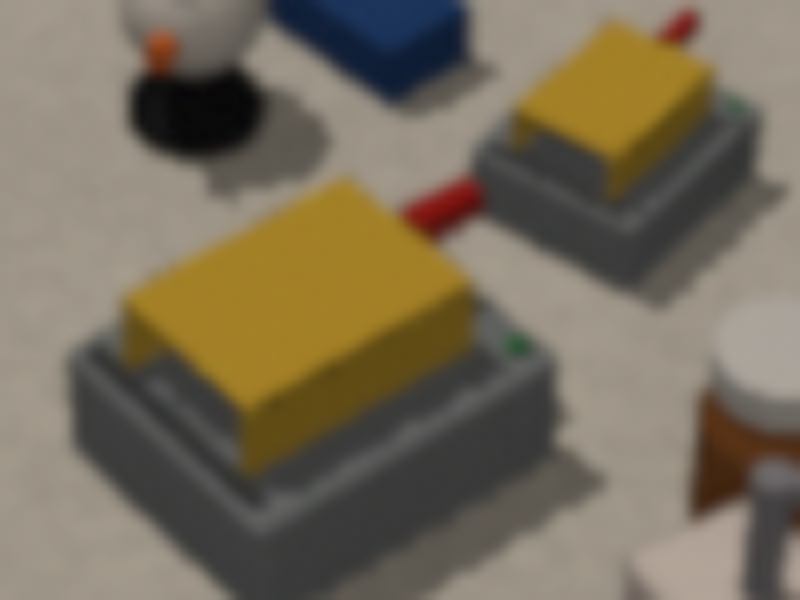

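View pics/cs3.png

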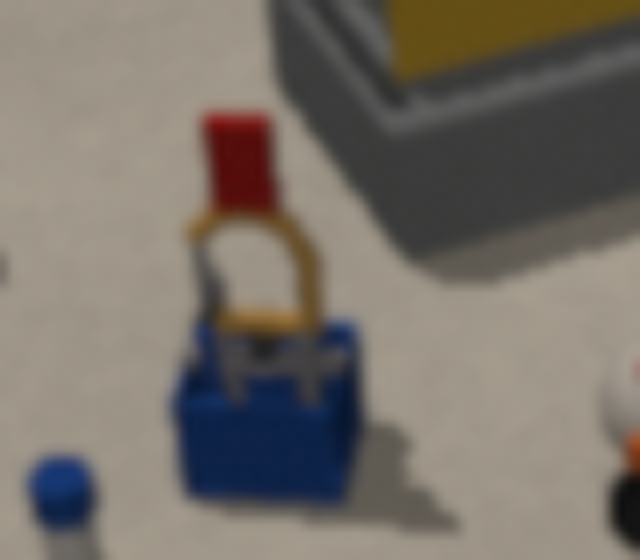

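```bash
python3 - <<'E'
from h import *
t=load("top0.npy");s=load("scene0.npy")
crop(t,175,180,80,60,10,"pics/ct4.png")
# box corners est
for u,v in [(298,172.5),(338.5,175.5),(334,222.5),(294.5,219)]: print("boxtop",atz(t,u,v,.05).round(4))
for n,(u,v) in dict(arm_far=(218.2,172),arm_loop=(210.2,201.8)).items(): print(n,atz(t,u,v,.185).round(4))
def ms(n,a,b): print(n,*[np.round(q,4) for q in tri([ray(t,*a),ray(s,*b)])])
# fin top centre: top far end (440,191.. )
ms("fin",(380+57,165+29),(230+238/8,140+117/8))
ms("tab",(280+262/8,150+540/8),(290+443/8,190+207/8))
# pot corners rim z .048
for u,v in [(430,184.5),(443.2,199.5),(425,215),(411.2,201.8)]: print("pot",atz(t,u,v,.048).round(4))
E
```

```text
boxtop [0.6416 0.0636 0.05  ]
boxtop [ 0.6338 -0.0444  0.05  ]
boxtop [ 0.5087 -0.0332  0.05  ]
boxtop [0.5173 0.071  0.05  ]
arm_far [0.6184 0.2419 0.185 ]
arm_loop [0.5469 0.2583 0.185 ]
fin [ 0.5698 -0.279   0.1582] [0.002 0.002]
tab [0.5178 0.0225 0.0809] [0.0019 0.0019]
pot [ 0.6109 -0.2863  0.048 ]
pot [ 0.5711 -0.32    0.048 ]
pot [ 0.53   -0.2717  0.048 ]
pot [ 0.5646 -0.2362  0.048 ]
```

View pics/ct4.png

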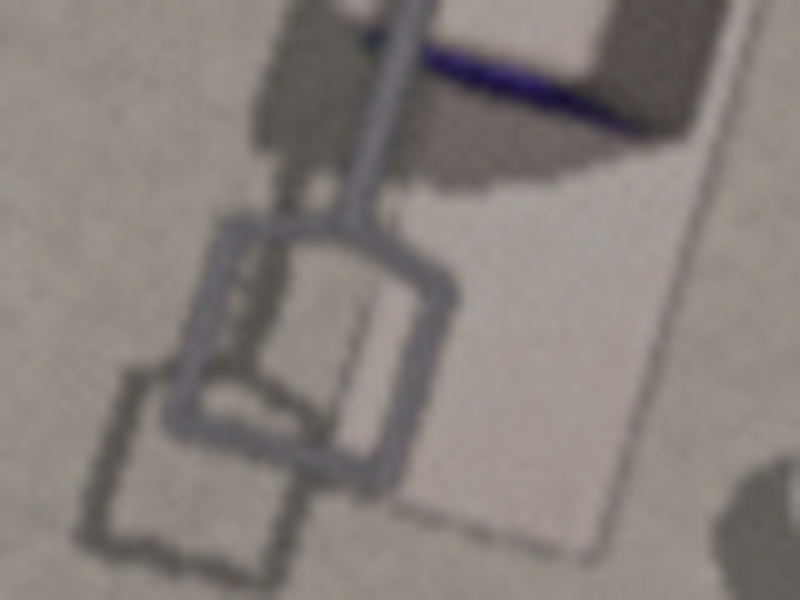

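```bash
cat >> h.py <<'E'
def pose(s): return np.array(s["eef_pos"]),R.from_euler('xyz',s["ee_rot"])
def down(yj):
    "tool rotation: x down, y at world angle yj(deg)"
    y=np.array([np.cos(np.radians(yj)),np.sin(np.radians(yj)),0]);x=np.array([0,0,-1.]);return R.from_matrix(np.c_[x,y,np.cross(x,y)])
def plan(s,tp,tR,mx=0.95):
    p,r=pose(s); d=r.inv().apply(np.asarray(tp)-p)/0.04; a=np.degrees((r.inv()*tR).as_rotvec())/4
    n=int(np.ceil(max(np.abs(d).max(),np.abs(a).max())/mx)); print("total d",d.round(2),"a",a.round(2),"rows",n,"at t",round(s["t"],2))
    # per row, straight line in world, in the tool axes then standing
    from scipy.spatial.transform import Slerp
    rel=(r.inv()*tR).as_rotvec()
    for i in range(n):
        ri=r*R.from_rotvec(rel*i/n); di=ri.inv().apply(np.asarray(tp)-p)/n/0.04
        print(i,np.r_[di,a/n].round(2).tolist())
E
python3 - <<'E'
from h import *
from station import arm
t=load("top0.npy");s=load("scene0.npy")
a,b=(192.5,222.5),(212.5,228.5)
A=atz(t,*a,.18);B=atz(t,*b,.18);print(A,B,np.degrees(np.arctan2(*(A-B)[[1,0]]))-90, np.linalg.norm(A-B),(A+B)/2)
for c in [(425,225.3),(440.8,239.2)]: print("scene",atz(s,*c,.18))
for c in [(220,203),(178,222)]: print(atz(t,175+c[0]/10 if c[0]<0 else c[0],c[1],.18))
C=atz(t,197.8,203,.18);D=atz(t,219.8,209,.18);print(C,D)
st=arm.get_state();p,r=pose(st);print(r.as_matrix().round(3),np.degrees(np.arctan2(*r.as_matrix()[[1,0],1])))
E
```

```text
[0.49798209 0.29996547 0.18      ] [0.48412185 0.25179499 0.18      ] -16.052266323164474 0.0501248604091195 [0.49105197 0.27588023 0.18      ]
scene [0.48647611 0.25039294 0.18      ]
scene [0.49787364 0.30261783 0.18      ]
[0.54466831 0.23618176 0.18      ]
[0.49895438 0.33462634 0.18      ]
[0.54440726 0.28928832 0.18      ] [0.53037229 0.23614106 0.18      ]
[[-0.    -0.438 -0.899]
 [-0.001 -0.899  0.438]
 [-1.     0.001 -0.   ]] -115.95021228761276
```

```bash
python3 - <<'E'
from h import *
from station import arm
st=arm.get_state()
plan(st,[.45,.29,.33],down(-105))
E
```

```text
total d [-2.6   5.43 -6.94] a [-2.74 -0.   -0.02] rows 8 at t 0.15
0 [-0.32, 0.68, -0.87, -0.34, -0.0, -0.0]
1 [-0.32, 0.7, -0.85, -0.34, -0.0, -0.0]
2 [-0.32, 0.72, -0.83, -0.34, -0.0, -0.0]
3 [-0.32, 0.74, -0.82, -0.34, -0.0, -0.0]
4 [-0.32, 0.76, -0.8, -0.34, -0.0, -0.0]
5 [-0.33, 0.78, -0.78, -0.34, -0.0, -0.0]
6 [-0.33, 0.8, -0.76, -0.34, -0.0, -0.0]
7 [-0.33, 0.81, -0.74, -0.34, -0.0, -0.0]
```

>>> carry_out --pt "-0.32 0.68 -0.87 -0.34 0 0" --pt "-0.32 0.7 -0.85 -0.34 0 0" --pt "-0.32 0.72 -0.83 -0.34 0 0" --pt "-0.32 0.74 -0.82 -0.34 0 0" --pt "-0.32 0.76 -0.8 -0.34 0 0" --hand 0

```text
t: 0.65
eef_pos: [0.3915, 0.4051, 0.2862]
ee_rot: [1.532, 1.56, -1.933]
force: [0.7, 0.5, 0.7]
width: 0.0874
```

>>> carry_out --pt "-0.33 0.78 -0.78 -0.34 0 0" --pt "-0.33 0.8 -0.76 -0.34 0 0" --pt "-0.33 0.81 -0.74 -0.34 0 0"

```text
t: 0.95
eef_pos: [0.4516, 0.2817, 0.3282]
ee_rot: [1.429, 1.559, -1.961]
force: [1.0, 0.7, -0.1]
width: 0.088
```

```bash
cat > look.py <<'E'
import sys
from h import *
from station import arm,cams
n=sys.argv[1]
st=arm.get_state();f=cams.grab_frame("wrist");wfix(f,st)
np.save(n+".npy",f,allow_pickle=True);cv2.imwrite(f"pics/{n}.png",f["pixels"][:,:,::-1])
p,r=pose(st);print(st["t"],p.round(4),"jaw",np.degrees(np.arctan2(*r.as_matrix()[[1,0],1])).round(2),"tilt",r.as_matrix()[:,0].round(3),"F",np.round(st["force"],1),st["width"])
E
python3 look.py w1
```

```text
0.95 [0.4516 0.2817 0.3282] jaw -104.22 tilt [-0.004 -0.011 -1.   ] F [ 1.   0.7 -0.1] 0.08795077750182317
```

View pics/w1.png

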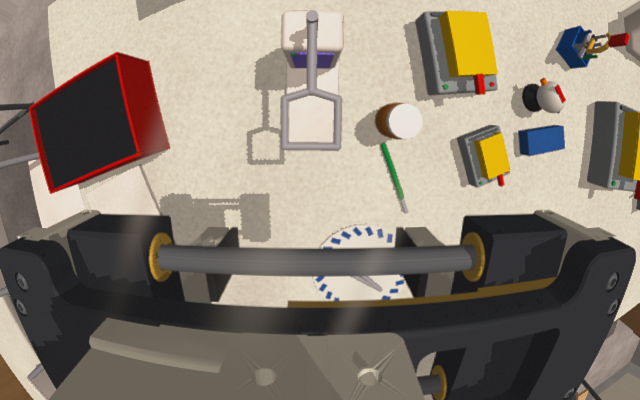

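```bash
python3 - <<'E'
from h import *
f=load("w1.npy")
crop(f,270,80,84,78,9,"pics/w1a.png")
crop(f,400,0,110,110,6,"pics/w1b.png")
E
```

```text
(no output)
```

View pics/w1a.png

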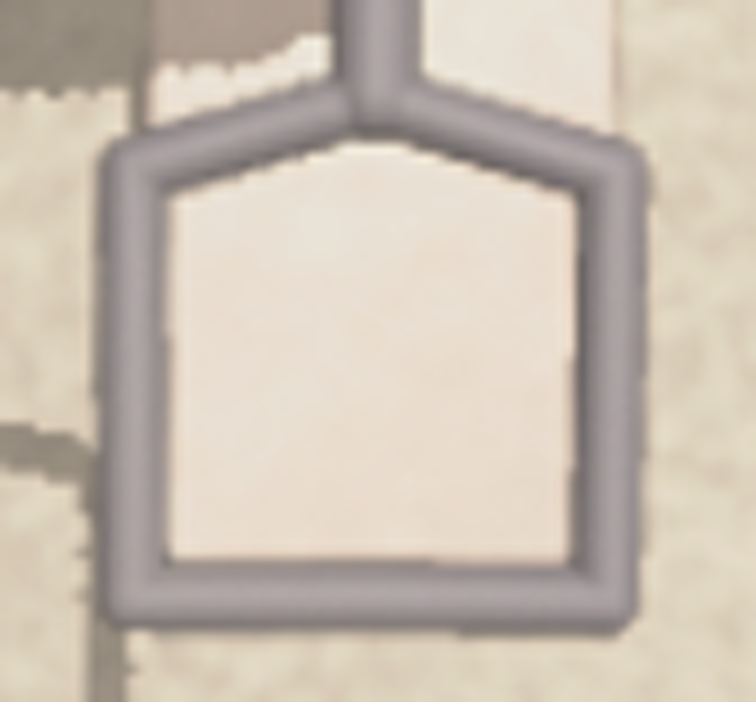

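View pics/w1b.png

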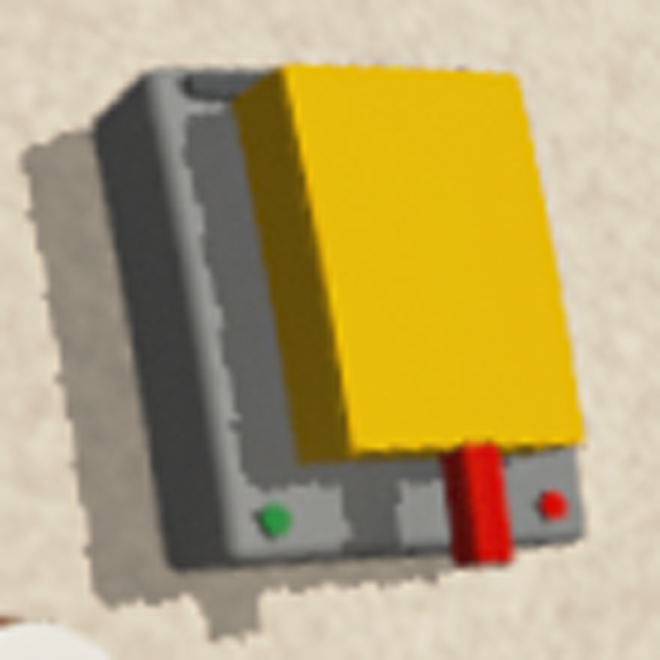

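```bash
python3 - <<'E'
from h import *
f=load("w1.npy");t=load("top0.npy");s=load("scene0.npy")
px=lambda x,y:(270+(x+.5)/9-.5,80+(y+.5)/9-.5)
P=[watz(f,*px(*c),.18) for c in [(135,595),(608,597),(615,160),(135,160)]]
for p in P:print(p.round(4),proj(t,p).round(1),proj(s,p).round(1))
A,B,C,D=P
ang=lambda v:np.degrees(np.arctan2(v[1],v[0])).round(2)
print("mid",(A+B)/2,np.linalg.norm(A-B),"yaw",ang(A-B)-90,ang(C-B),ang(D-A))
# triangulate
print(tri([wray(f,*px(135,595)),ray(t,192.5,222.5),ray(s,440.8,239.2)]))
print(tri([wray(f,*px(608,597)),ray(t,212.5,228.5),ray(s,425,225.3)]))
px=lambda x,y:(400+(x+.5)/6-.5,0+(y+.5)/6-.5)
P=[watz(f,*px(*c),.05) for c in [(150,75),(235,555),(580,540)]]
for p in P: print("box",p.round(4))
print(ang(P[0]-P[1]),ang(P[1]-P[2])-90,"ctr",(P[0]+P[2])/2)
print("tab top mid",watz(f,*px(490,503),.088),"tri",tri([wray(f,*px(490,503)),ray(t,280+262/8,150+540/8),ray(s,290+443/8,190+207/8)]))
E
```

```text
[0.4997 0.3015 0.18  ] [191.9 221.8] [439.9 239.3]
[0.4865 0.2512 0.18  ] [212.8 227.5] [425.3 225.5]
[0.5332 0.2389 0.18  ] [218.7 207.8] [408.5 232.5]
[0.5461 0.2893 0.18  ] [197.8 202.3] [422.9 246.8]
mid [0.4931084  0.27632539 0.18      ] 0.052006191805436565 yaw -14.620000000000005 -14.78 -14.72
(array([0.49837571, 0.30145182, 0.17911973]), [np.float64(0.0012531286984991113), np.float64(0.0011875725428863299), np.float64(0.0013956337785538987)])
(array([0.48558789, 0.25106001, 0.17968567]), [np.float64(0.0009226373669884218), np.float64(0.0016600948023788346), np.float64(0.001022380567652125)])
box [0.6425 0.0665 0.05  ]
box [0.5183 0.0775 0.05  ]
box [ 0.5077 -0.0261  0.05  ]
-5.09 -5.849999999999994 ctr [0.57509447 0.02016363 0.05      ]
tab top mid [0.52048115 0.02375745 0.088     ] tri (array([0.51900121, 0.0222942 , 0.0827859 ]), [np.float64(0.0021186223842770396), np.float64(0.0012894080110445454), np.float64(0.0030395180811750603)])
```

```bash
python3 - <<'E'
from h import *
from station import arm
plan(arm.get_state(),[.555,-.265,.29],down(-138))
E
```

```text
total d [ 1.16 12.52 -5.78] a [ 8.44 -0.06 -0.14] rows 14 at t 1.0
0 [0.08, 0.89, -0.41, 0.6, -0.0, -0.01]
1 [0.08, 0.88, -0.45, 0.6, -0.0, -0.01]
2 [0.08, 0.86, -0.49, 0.6, -0.0, -0.01]
3 [0.08, 0.83, -0.52, 0.6, -0.0, -0.01]
4 [0.08, 0.81, -0.56, 0.6, -0.0, -0.01]
5 [0.08, 0.79, -0.59, 0.6, -0.0, -0.01]
6 [0.08, 0.76, -0.62, 0.6, -0.0, -0.01]
7 [0.08, 0.74, -0.66, 0.6, -0.0, -0.01]
8 [0.08, 0.71, -0.69, 0.6, -0.0, -0.01]
9 [0.08, 0.68, -0.71, 0.6, -0.0, -0.01]
10 [0.08, 0.65, -0.74, 0.6, -0.0, -0.01]
11 [0.08, 0.62, -0.77, 0.6, -0.0, -0.01]
12 [0.07, 0.58, -0.79, 0.6, -0.0, -0.01]
13 [0.07, 0.55, -0.82, 0.6, -0.0, -0.01]
```

>>> carry_out --pt "0.08 0.89 -0.41 0.6 0 -0.01" --pt "0.08 0.88 -0.45 0.6 0 -0.01" --pt "0.08 0.86 -0.49 0.6 0 -0.01" --pt "0.08 0.83 -0.52 0.6 0 -0.01" --pt "0.08 0.81 -0.56 0.6 0 -0.01"

```text
t: 1.5
eef_pos: [0.4907, 0.078, 0.3171]
ee_rot: [2.432, 1.566, -1.174]
force: [1.3, 0.6, 0.1]
width: 0.0877
```

>>> carry_out --pt "0.08 0.79 -0.59 0.6 0 -0.01" --pt "0.08 0.76 -0.62 0.6 0 -0.01" --pt "0.08 0.74 -0.66 0.6 0 -0.01" --pt "0.08 0.71 -0.69 0.6 0 -0.01" --pt "0.08 0.68 -0.71 0.6 0 -0.01"

```text
t: 2.0
eef_pos: [0.5244, -0.1243, 0.3012]
ee_rot: [-2.567, 1.566, -0.107]
force: [0.5, 0.8, -0.3]
width: 0.0877
```

>>> carry_out --pt "0.08 0.65 -0.74 0.6 0 -0.01" --pt "0.08 0.62 -0.77 0.6 0 -0.01" --pt "0.07 0.58 -0.79 0.6 0 -0.01" --pt "0.07 0.55 -0.82 0.6 0 -0.01" --pt "0 0 0 0 0 0"

```text
t: 2.5
eef_pos: [0.55, -0.2901, 0.286]
ee_rot: [-1.651, 1.567, 0.628]
force: [-0.3, 0.6, -0.1]
width: 0.0878
```

```bash
python3 look.py w2
```

```text
2.5 [ 0.55   -0.2901  0.286 ] jaw -139.39 tilt [ 0.003  0.002 -1.   ] F [-0.3  0.6 -0.1] 0.0878412693959189
```

View pics/w2.png

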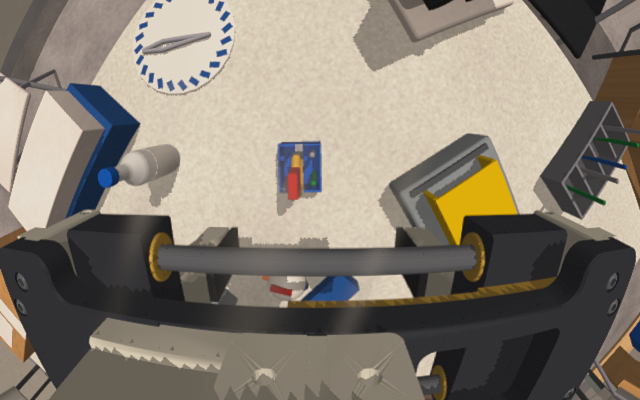

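```bash
python3 - <<'E'
from h import *
f=load("w2.npy")
crop(f,265,130,70,75,8,"pics/w2a.png")
E
```

```text
(no output)
```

View pics/w2a.png

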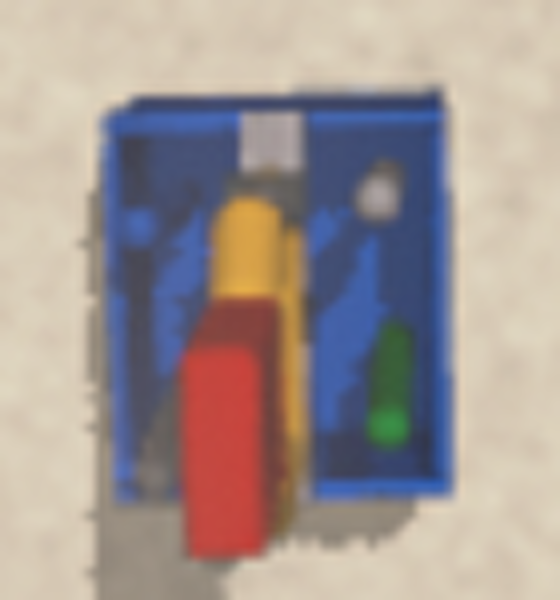

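```bash
python3 - <<'E'
from h import *
f=load("w2.npy")
px=lambda x,y:(265+(x+.5)/8-.5,130+(y+.5)/8-.5)
ang=lambda v:np.degrees(np.arctan2(v[1],v[0])).round(2)
P=[watz(f,*px(*c),.161) for c in [(185,347),(260,347),(262,555),(188,555)]]
print(np.round(P,4),np.mean(P,0).round(4),ang(P[0]-P[3]),ang(P[1]-P[2]),[np.linalg.norm(P[i]-P[i-1]).round(4) for i in range(4)])
P=[watz(f,*px(*c),.048) for c in [(108,112),(445,112),(453,495),(117,498)]]
print(np.round(P,4),np.mean(P,0).round(4),ang(P[0]-P[3]),ang(P[1]-P[2]),[np.linalg.norm(P[i]-P[i-1]).round(4) for i in range(4)])
from station import arm
plan(arm.get_state(),[.5695,-.280,.135],down(-138))
E
```

```text
[[ 0.5831 -0.2852  0.161 ]
 [ 0.5764 -0.2909  0.161 ]
 [ 0.5603 -0.2719  0.161 ]
 [ 0.5669 -0.2661  0.161 ]] [ 0.5717 -0.2785  0.161 ] -49.75 -49.63 [np.float64(0.025), np.float64(0.0087), np.float64(0.0249), np.float64(0.0088)]
[[ 0.613  -0.2848  0.048 ]
 [ 0.5718 -0.3197  0.048 ]
 [ 0.5298 -0.273   0.048 ]
 [ 0.5715 -0.2365  0.048 ]] [ 0.5715 -0.2785  0.048 ] -49.34 -48.05 [np.float64(0.0636), np.float64(0.054), np.float64(0.0628), np.float64(0.0554)]
total d [ 3.79 -0.5  -0.16] a [-0.33 -0.    0.06] rows 4 at t 2.55
0 [0.95, -0.12, -0.04, -0.08, -0.0, 0.02]
1 [0.95, -0.12, -0.04, -0.08, -0.0, 0.02]
2 [0.95, -0.13, -0.04, -0.08, -0.0, 0.02]
3 [0.95, -0.13, -0.04, -0.08, -0.0, 0.02]
```

```bash
python3 - <<'E'
from h import *
from station import arm
plan(arm.get_state(),[.571,-.2785,.2],down(-139.3))
E
```

```text
total d [ 2.16 -0.56 -0.15] a [-0.   -0.    0.06] rows 3 at t 2.55
0 [0.72, -0.19, -0.05, -0.0, -0.0, 0.02]
1 [0.72, -0.19, -0.05, -0.0, -0.0, 0.02]
2 [0.72, -0.19, -0.05, -0.0, -0.0, 0.02]
```

>>> carry_out --pt "0.72 -0.19 -0.05 0 0 0.02" --pt "0.72 -0.19 -0.05 0 0 0.02" --pt "0.72 -0.19 -0.05 0 0 0.02" --pt "0 0 0 0 0 0"

```text
t: 2.95
eef_pos: [0.5718, -0.2766, 0.1987]
ee_rot: [-2.34, 1.568, -0.059]
force: [-0.9, -0.6, -0.0]
width: 0.0877
```

```bash
python3 look.py w3; python3 - <<'E'
from h import *
from station import arm
s=arm.get_state();print(s["q"])
plan(s,[.571,-.2785,.13],down(-139.3),.5)
E
```

```text
2.95 [ 0.5718 -0.2766  0.1987] jaw -139.3 tilt [ 0.003 -0.    -1.   ] F [-0.9 -0.6 -0. ] 0.0877458827938208
[-1.44148795e-01  3.08630683e-01 -1.20018952e-01  9.75189210e-04
 -1.13644327e+00  8.54596324e-01]
total d [1.79 0.06 0.01] a [ 0.01 -0.07  0.04] rows 4 at t 3.0
0 [0.45, 0.01, 0.0, 0.0, -0.02, 0.01]
1 [0.45, 0.01, 0.0, 0.0, -0.02, 0.01]
2 [0.45, 0.01, 0.0, 0.0, -0.02, 0.01]
3 [0.45, 0.01, 0.0, 0.0, -0.02, 0.01]
```

View pics/w3.png

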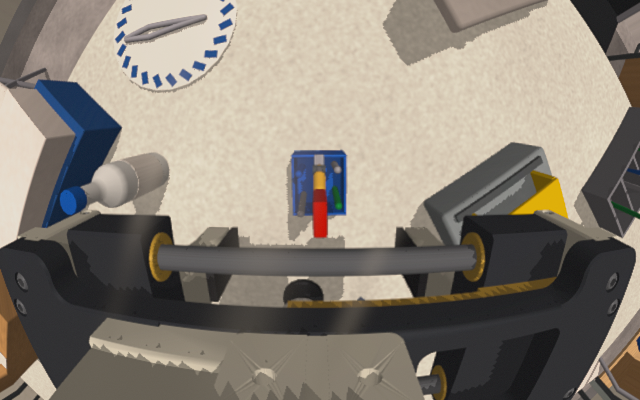

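>>> carry_out --pt "0.45 0.01 0 0 -0.02 0.01" --pt "0.45 0.01 0 0 -0.02 0.01" --pt "0.45 0.01 0 0 -0.02 0.01" --pt "0.4 0.01 0 0 -0.02 0.01" --pt "0 0 0 0 0 0"

```text
t: 3.5
eef_pos: [0.5763, -0.2783, 0.1416]
ee_rot: [-2.594, 1.557, -0.307]
force: [0.1, 0.4, -0.2]
width: 0.0878
```

```bash
python3 look.py w4;python3 - <<'E'
from h import *
f=load("w4.npy");crop(f,200,100,240,180,3,"pics/w4a.png")
E
```

```text
3.5 [ 0.5763 -0.2783  0.1416] jaw -138.95 tilt [ 0.013 -0.004 -1.   ] F [ 0.1  0.4 -0.2] 0.08784548403302209
```

View pics/w4a.png

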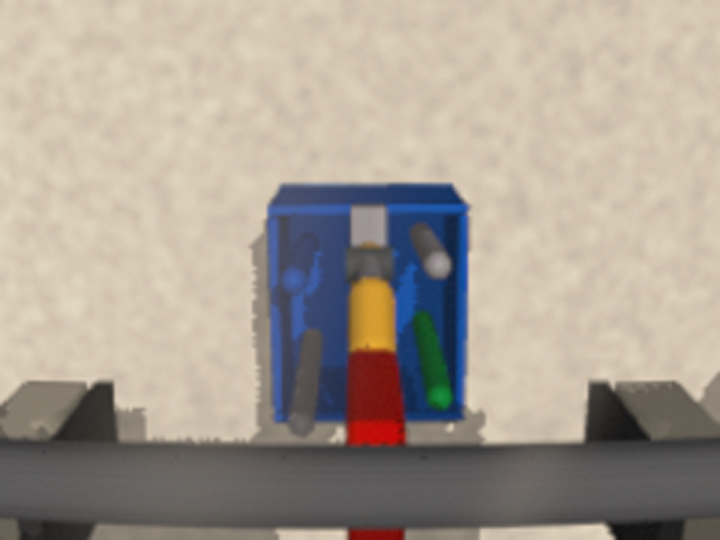

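```bash
cat > go.py <<'E'
import sys
from h import *
from station import arm
a=[float(x) for x in sys.argv[1:]]
s=arm.get_state(); p,r=pose(s)
print(p.round(4),"jaw",np.degrees(np.arctan2(*r.as_matrix()[[1,0],1])).round(2),"tilt",r.as_matrix()[:,0].round(3),"F",np.round(s["force"],1),round(s["width"],4))
plan(s,a[:3],down(a[3]),a[4] if len(a)>4 else .9)
E
python3 go.py .571 -.2785 .130 -139.3 .2
```

```text
[ 0.5773 -0.2786  0.1432] jaw -138.93 tilt [ 0.015 -0.005 -1.   ] F [ 0.1 -0.2  1.2] 0.0877
total d [0.33 0.12 0.11] a [ 0.09 -0.2   0.12] rows 2 at t 3.55
0 [0.16, 0.06, 0.05, 0.05, -0.1, 0.06]
1 [0.16, 0.06, 0.05, 0.05, -0.1, 0.06]
```

>>> carry_out --pt "0.16 0.06 0.05 0.05 -0.1 0.06" --pt "0.16 0.06 0.05 0.05 -0.1 0.06" --pt "0 0 0 0 0 0"

```text
t: 3.85
eef_pos: [0.5727, -0.2791, 0.1345]
ee_rot: [-2.553, 1.566, -0.272]
force: [0.6, -0.4, 0.5]
width: 0.0875
```

```bash
python3 go.py .571 -.2785 .130 -139.3 .2
```

```text
[ 0.5727 -0.2791  0.1345] jaw -139.31 tilt [ 0.005 -0.001 -1.   ] F [ 0.6 -0.4  0.5] 0.0875
total d [0.11 0.02 0.04] a [-0.   -0.06  0.04] rows 1 at t 3.85
0 [0.11, 0.02, 0.04, -0.0, -0.06, 0.04]
```

Close with 25 N.

>>> carry_out --pt "0.11 0.02 0.04 0 -0.06 0.04" --pt "0 0 0 0 0 0"

```text
t: 4.05
eef_pos: [0.5712, -0.2786, 0.1305]
ee_rot: [-2.586, 1.57, -0.305]
force: [-0.0, -0.6, 0.3]
width: 0.0875
```

>>> carry_out --pt "0 0 0 0 0 0" --pt "0 0 0 0 0 0" --pt "0 0 0 0 0 0" --pt "0 0 0 0 0 0" --pt "0 0 0 0 0 0" --hand 1 --newtons 30

```text
t: 4.55
eef_pos: [0.5714, -0.2787, 0.1307]
ee_rot: [-2.817, 1.57, -0.536]
force: [-0.2, 0.2, -0.6]
width: 0.0532
```

>>> carry_out --pt "0 0 0 0 0 0" --pt "0 0 0 0 0 0" --pt "0 0 0 0 0 0"

```text
t: 4.85
eef_pos: [0.5715, -0.2787, 0.1308]
ee_rot: [-2.766, 1.57, -0.485]
force: [-0.6, 0.6, -0.2]
width: 0.0291
```

```bash
python3 go.py .571 -.2785 .230 -139.3 .4
```

```text
[ 0.5715 -0.2787  0.1308] jaw -139.3 tilt [ 0.001 -0.    -1.   ] F [-0.6  0.6 -0.2] 0.0291
total d [-2.48  0.01  0.01] a [-0.   -0.01  0.  ] rows 7 at t 4.85
0 [-0.35, 0.0, 0.0, -0.0, -0.0, 0.0]
1 [-0.35, 0.0, 0.0, -0.0, -0.0, 0.0]
2 [-0.35, 0.0, 0.0, -0.0, -0.0, 0.0]
3 [-0.35, 0.0, 0.0, -0.0, -0.0, 0.0]
4 [-0.35, 0.0, 0.0, -0.0, -0.0, 0.0]
5 [-0.35, 0.0, 0.0, -0.0, -0.0, 0.0]
6 [-0.35, 0.0, 0.0, -0.0, -0.0, 0.0]
```

Fingers close at about 0.08 m/s; a few more rows are needed.

>>> carry_out --pt "0 0 0 0 0 0" --pt "0 0 0 0 0 0" --pt "0 0 0 0 0 0" --pt "0 0 0 0 0 0" --pt "0 0 0 0 0 0"

```text
t: 5.35
eef_pos: [0.5714, -0.2787, 0.1307]
ee_rot: [-2.86, 1.57, -0.579]
force: [-0.3, 0.1, -0.6]
width: 0.0097
```

>>> carry_out --pt "-0.1 0 0 0 0 0" --pt "-0.2 0 0 0 0 0" --pt "-0.35 0 0 0 0 0"

```text
t: 5.65
eef_pos: [0.5696, -0.2781, 0.1555]
ee_rot: [0.581, 1.566, 2.861]
force: [0.7, -0.6, -2.0]
width: 0.0099
```

```bash
python3 go.py .571 -.2785 .305 -139.3 .6
```

```text
[ 0.5696 -0.2781  0.1555] jaw -139.33 tilt [-0.004  0.001 -1.   ] F [ 0.7 -0.6 -2. ] 0.0099
total d [-3.74 -0.01 -0.02] a [-0.01  0.06 -0.04] rows 7 at t 5.65
0 [-0.53, -0.0, -0.0, -0.0, 0.01, -0.01]
1 [-0.53, -0.0, -0.0, -0.0, 0.01, -0.01]
2 [-0.53, -0.0, -0.0, -0.0, 0.01, -0.01]
3 [-0.53, -0.0, -0.0, -0.0, 0.01, -0.01]
4 [-0.53, -0.0, -0.0, -0.0, 0.01, -0.01]
5 [-0.53, -0.0, -0.0, -0.0, 0.01, -0.01]
6 [-0.53, -0.0, -0.0, -0.0, 0.01, -0.01]
```

>>> carry_out --pt "-0.55 0 0 0 0.01 -0.01" --pt "-0.7 0 0 0 0.01 -0.01" --pt "-0.7 0 0 0 0.01 -0.01" --pt "-0.7 0 0 0 0.01 -0.01" --pt "-0.6 0 0 0 0.01 -0.01"

```text
t: 6.15
eef_pos: [0.5686, -0.278, 0.2942]
ee_rot: [-0.344, 1.57, 1.936]
force: [0.8, -0.3, -1.5]
width: 0.0097
```

>>> carry_out --pt "-0.6 0 0 0 0.01 -0.01" --pt "-0.2 0 0 0 0 0" --pt "0 0 0 0 0 0"

```text
t: 6.45
eef_pos: [0.5693, -0.2786, 0.3349]
ee_rot: [-2.427, 1.561, -0.146]
force: [0.1, -0.9, -2.2]
width: 0.0097
```

```bash
python3 go.py .427 .293 .335 -104.7 .8;python3 look.py w5;
```

```text
[ 0.5693 -0.2786  0.3349] jaw -139.32 tilt [ 0.01  -0.001 -1.   ] F [ 0.1 -0.9 -2.2] 0.0097
total d [-0.06 -6.62 13.15] a [-8.66 -0.13  0.06] rows 17 at t 6.45
0 [-0.0, -0.39, 0.77, -0.51, -0.01, 0.0]
1 [-0.0, -0.42, 0.76, -0.51, -0.01, 0.0]
2 [-0.0, -0.44, 0.74, -0.51, -0.01, 0.0]
3 [-0.0, -0.47, 0.73, -0.51, -0.01, 0.0]
4 [-0.0, -0.49, 0.71, -0.51, -0.01, 0.0]
5 [-0.0, -0.52, 0.69, -0.51, -0.01, 0.0]
6 [-0.0, -0.54, 0.67, -0.51, -0.01, 0.0]
7 [-0.0, -0.57, 0.65, -0.51, -0.01, 0.0]
8 [-0.0, -0.59, 0.63, -0.51, -0.01, 0.0]
9 [-0.0, -0.61, 0.61, -0.51, -0.01, 0.0]
10 [-0.0, -0.63, 0.59, -0.51, -0.01, 0.0]
11 [-0.0, -0.65, 0.57, -0.51, -0.01, 0.0]
12 [-0.0, -0.67, 0.54, -0.51, -0.01, 0.0]
13 [-0.0, -0.69, 0.52, -0.51, -0.01, 0.0]
14 [-0.0, -0.71, 0.49, -0.51, -0.01, 0.0]
15 [-0.0, -0.73, 0.47, -0.51, -0.01, 0.0]
16 [-0.0, -0.74, 0.44, -0.51, -0.01, 0.0]
6.45 [ 0.5693 -0.2786  0.3349] jaw -139.32 tilt [ 0.01  -0.001 -1.   ] F [ 0.1 -0.9 -2.2] 0.009672735986975291
```

View pics/w5.png

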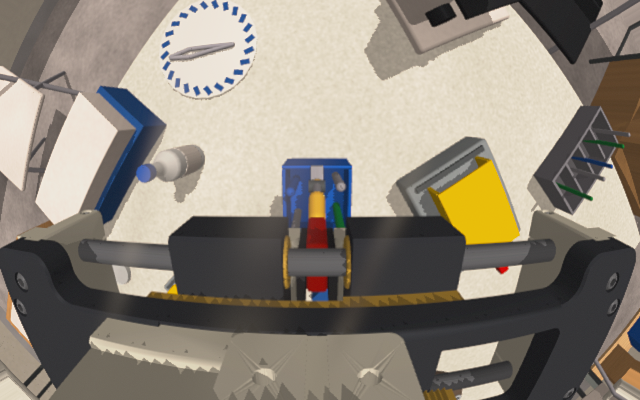

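Caddy is held straight between the fingers (fin at ~(317,240)). Carrying it across.

>>> carry_out --pt "0 -0.25 0.45 -0.5 -0.01 0" --pt "0 -0.41 0.76 -0.5 -0.01 0" --pt "0 -0.43 0.74 -0.5 -0.01 0" --pt "0 -0.46 0.73 -0.5 -0.01 0" --pt "0 -0.48 0.71 -0.5 -0.01 0"

```text
t: 7.0
eef_pos: [0.5266, -0.1232, 0.3245]
ee_rot: [0.292, 1.563, 2.747]
force: [-0.1, 0.8, -1.4]
width: 0.0097
```

>>> carry_out --pt "0 -0.51 0.69 -0.5 -0.01 0" --pt "0 -0.53 0.67 -0.5 -0.01 0" --pt "0 -0.56 0.65 -0.5 -0.01 0" --pt "0 -0.58 0.63 -0.5 -0.01 0" --pt "0 -0.6 0.61 -0.5 -0.01 0"

```text
t: 7.5
eef_pos: [0.478, 0.0487, 0.3177]
ee_rot: [0.351, 1.548, 2.986]
force: [0.6, 0.1, -2.3]
width: 0.0093
```

```bash
python3 go.py .427 .293 .335 -104.7 .8
```

```text
[0.478  0.0487 0.3177] jaw -119.01 tilt [-0.022  0.003 -1.   ] F [ 0.6  0.1 -2.3] 0.0093
total d [-0.38 -4.72  4.09] a [-3.58  0.31 -0.07] rows 6 at t 7.5
0 [-0.06, -0.79, 0.68, -0.6, 0.05, -0.01]
1 [-0.07, -0.81, 0.65, -0.6, 0.05, -0.01]
2 [-0.07, -0.84, 0.61, -0.6, 0.05, -0.01]
3 [-0.07, -0.87, 0.58, -0.6, 0.05, -0.01]
4 [-0.07, -0.89, 0.54, -0.6, 0.05, -0.01]
5 [-0.07, -0.91, 0.5, -0.6, 0.05, -0.01]
```

>>> carry_out --pt "-0.1 -0.75 0.68 -0.6 0.06 -0.01" --pt "-0.1 -0.77 0.65 -0.6 0.06 -0.01" --pt "-0.1 -0.8 0.61 -0.6 0.05 -0.01" --pt "-0.08 -0.8 0.58 -0.6 0.05 -0.01" --pt "-0.07 -0.7 0.5 -0.6 0.05 -0.01"

```text
t: 8.0
eef_pos: [0.4243, 0.2433, 0.3296]
ee_rot: [0.755, 1.556, -2.676]
force: [0.7, -0.0, -2.2]
width: 0.0098
```

>>> carry_out --pt "0 -0.5 0.3 -0.3 0 0" --pt "0 0 0 0 0 0"

```text
t: 8.2
eef_pos: [0.4158, 0.2697, 0.3266]
ee_rot: [0.774, 1.553, -2.629]
force: [-1.0, -0.3, -1.4]
width: 0.0098
```

```bash
python3 go.py .427 .293 .25 -104.7 .5
```

```text
[0.4158 0.2697 0.3266] jaw -104.99 tilt [-0.016 -0.009 -1.   ] F [-1.  -0.3 -1.4] 0.0098
total d [ 1.91 -0.66 -0.14] a [-0.07  0.19 -0.18] rows 4 at t 8.2
0 [0.48, -0.16, -0.04, -0.02, 0.05, -0.05]
1 [0.48, -0.16, -0.03, -0.02, 0.05, -0.05]
2 [0.48, -0.16, -0.03, -0.02, 0.05, -0.05]
3 [0.48, -0.16, -0.03, -0.02, 0.05, -0.05]
```

>>> carry_out --pt "0.48 -0.16 0.02 -0.02 0.05 -0.05" --pt "0.48 -0.16 0.02 -0.02 0.05 -0.05" --pt "0.48 -0.16 0.02 -0.02 0.05 -0.05" --pt "0.48 -0.16 0 -0.02 0.05 -0.05" --pt "0.2 0 0 0 0 0"

```text
t: 8.7
eef_pos: [0.4172, 0.2931, 0.234]
ee_rot: [1.173, 1.566, -2.224]
force: [-0.9, -0.4, -2.0]
width: 0.0099
```

>>> carry_out --pt "0 0 0 0 0 0" --pt "0 0 0 0 0 0"

```text
t: 8.9
eef_pos: [0.4165, 0.2913, 0.2323]
ee_rot: [1.19, 1.561, -2.207]
force: [-0.2, 0.0, -1.1]
width: 0.0099
```

```bash
python3 go.py .4277 .293 .2165 -104.7 .5; python3 look.py w6; python3 - <<'E'
from h import *
from station import cams
f=load("w6.npy");crop(f,200,60,240,200,3,"pics/w6a.png")
f=cams.grab_frame("scene");np.save("s6.npy",f,allow_pickle=True);crop(f,380,150,120,100,6,"pics/s6.png")
E
```

```text
[0.4165 0.2913 0.2323] jaw -104.67 tilt [-0.006 -0.008 -1.   ] F [-0.2  0.  -1.1] 0.0099
total d [ 0.39 -0.11 -0.26] a [ 0.01  0.05 -0.13] rows 1 at t 8.9
0 [0.39, -0.11, -0.26, 0.01, 0.05, -0.13]
8.9 [0.4165 0.2913 0.2323] jaw -104.67 tilt [-0.006 -0.008 -1.   ] F [-0.2  0.  -1.1] 0.00988119438508547
```

View pics/w6a.png

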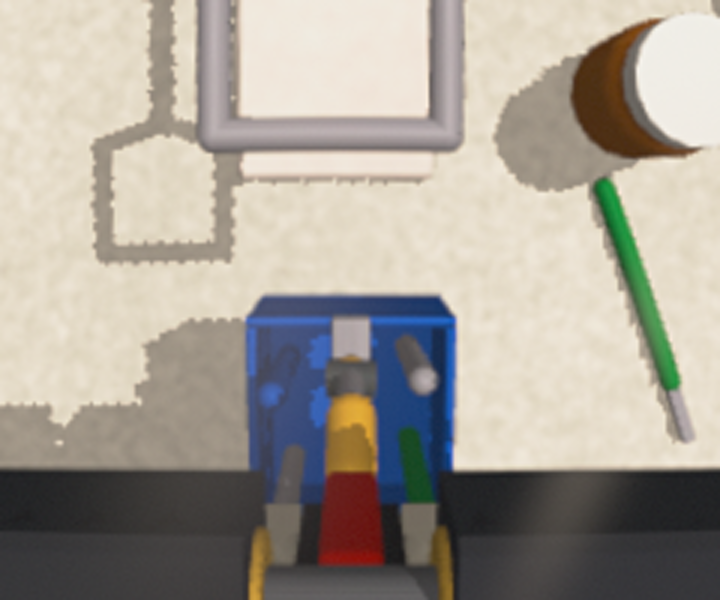

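View pics/s6.png

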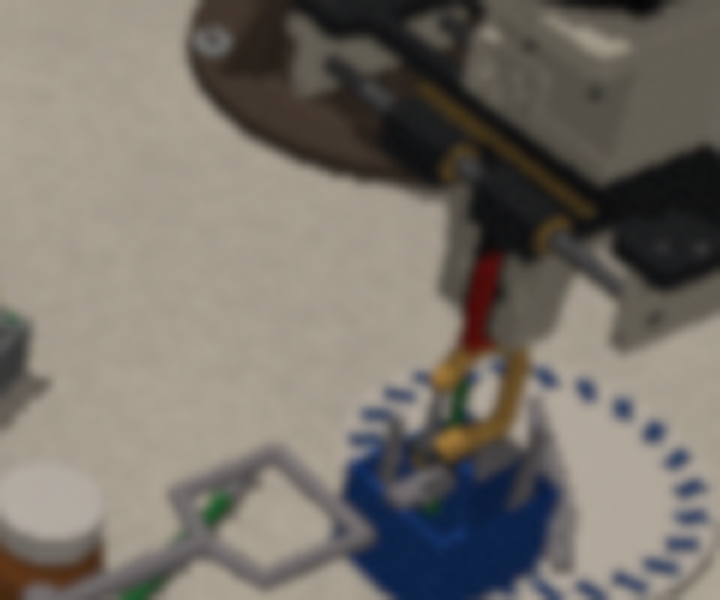

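>>> carry_out --pt "0.39 -0.11 -0.1 0.01 0.05 -0.13" --pt "0 0 0 0 0 0"

```text
t: 9.2
eef_pos: [0.4224, 0.2953, 0.219]
ee_rot: [-1.925, 1.566, 0.959]
force: [-0.9, -0.5, -1.0]
width: 0.0097
```

```bash
python3 go.py .4413 .2894 .2165 -104.7 .5
```

```text
[0.4224 0.2953 0.219 ] jaw -104.73 tilt [ 0.003  0.004 -1.   ] F [-0.9 -0.5 -1. ] 0.0097
total d [ 0.06  0.02 -0.49] a [-0.01 -0.03  0.07] rows 1 at t 9.2
0 [0.06, 0.02, -0.49, -0.01, -0.03, 0.07]
```

>>> carry_out --pt "0.06 0.02 -0.49 -0.01 -0.03 0.07" --pt "0 0 0 0 0 0"

```text
t: 9.4
eef_pos: [0.4421, 0.2897, 0.2192]
ee_rot: [-2.136, 1.569, 0.75]
force: [0.1, 0.7, -1.9]
width: 0.0097
```

```bash
python3 go.py .473 .2811 .2165 -104.7 .2; python3 look.py w7; python3 - <<'E'
from h import *
from station import cams
f=load("w7.npy");crop(f,240,90,150,120,5,"pics/w7a.png")
f=cams.grab_frame("scene");np.save("s7.npy",f,allow_pickle=True);crop(f,390,180,100,75,8,"pics/s7.png")
E
```

```text
[0.4421 0.2897 0.2192] jaw -104.64 tilt [ 0.002  0.001 -1.   ] F [ 0.1  0.7 -1.9] 0.0097
total d [ 0.07  0.01 -0.8 ] a [ 0.01 -0.02  0.03] rows 5 at t 9.4
0 [0.01, 0.0, -0.16, 0.0, -0.0, 0.01]
1 [0.01, 0.0, -0.16, 0.0, -0.0, 0.01]
2 [0.01, 0.0, -0.16, 0.0, -0.0, 0.01]
3 [0.01, 0.0, -0.16, 0.0, -0.0, 0.01]
4 [0.01, 0.0, -0.16, 0.0, -0.0, 0.01]
9.4 [0.4421 0.2897 0.2192] jaw -104.64 tilt [ 0.002  0.001 -1.   ] F [ 0.1  0.7 -1.9] 0.009654176853198708
```

View pics/w7a.png

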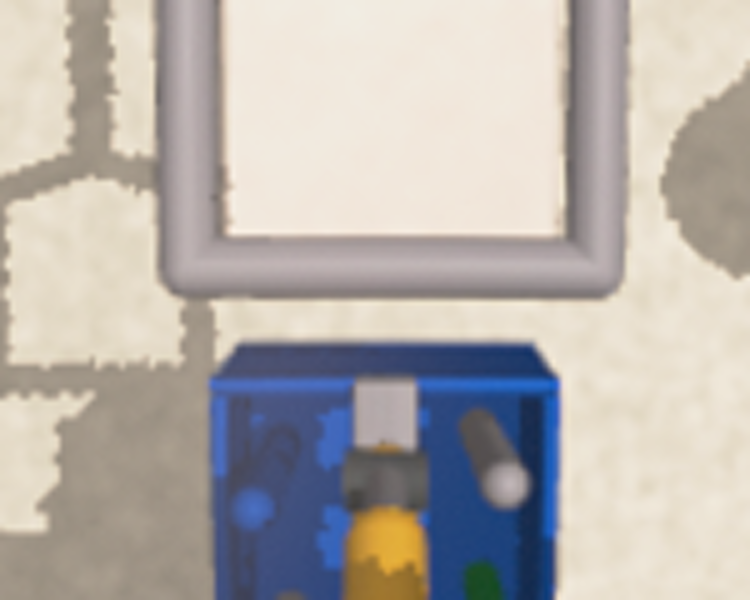

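View pics/s7.png

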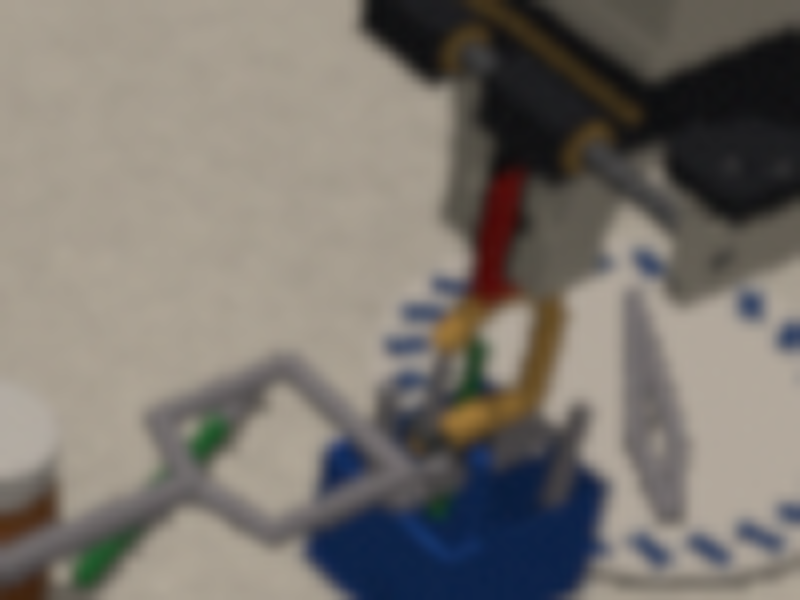

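>>> carry_out --pt "0.03 0 -0.16 0 0 0.01" --pt "0.02 0 -0.16 0 0 0.01" --pt "0.02 0 -0.16 0 0 0.01" --pt "0.01 0 -0.16 0 0 0" --pt "0 0 0 0 0 0"

```text
t: 10.0
eef_pos: [0.4674, 0.2836, 0.2179]
ee_rot: [-2.164, 1.568, 0.722]
force: [-2.3, 0.2, -2.2]
width: 0.01
```

```bash
python3 go.py .5 .2741 .2165 -104.7 .2; python3 look.py w8; python3 - <<'E'
from h import *
f=load("w8.npy");crop(f,240,110,150,110,5,"pics/w8a.png")
E
```

```text
[0.4674 0.2836 0.2179] jaw -104.6 tilt [ 0.002  0.002 -1.   ] F [-2.3  0.2 -2.2] 0.01
total d [ 0.04  0.02 -0.85] a [ 0.03 -0.03  0.04] rows 5 at t 10.0
0 [0.01, 0.0, -0.17, 0.01, -0.01, 0.01]
1 [0.01, 0.0, -0.17, 0.01, -0.01, 0.01]
2 [0.01, 0.0, -0.17, 0.01, -0.01, 0.01]
3 [0.01, 0.0, -0.17, 0.01, -0.01, 0.01]
4 [0.01, 0.0, -0.17, 0.01, -0.01, 0.01]
10.0 [0.4674 0.2836 0.2179] jaw -104.6 tilt [ 0.002  0.002 -1.   ] F [-2.3  0.2 -2.2] 0.010025044501261179
```

View pics/w8a.png

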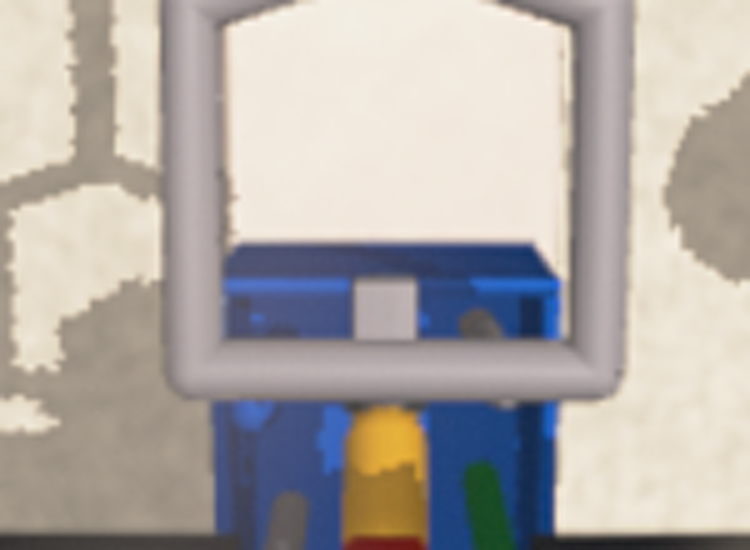

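>>> carry_out --pt "0.02 0 -0.17 0 0 0" --pt "0.02 0 -0.17 0 0 0"

```text
t: 10.25
eef_pos: [0.4798, 0.2802, 0.2161]
ee_rot: [-1.704, 1.568, 1.184]
force: [-3.0, 0.8, -0.8]
width: 0.0101
```

```bash
python3 go.py .5 .2741 .2165 -104.7 .2; python3 look.py w9; python3 - <<'E'
from h import *
from station import cams
f=load("w9.npy");crop(f,240,110,150,110,5,"pics/w9a.png")
f=cams.grab_frame("scene");crop(f,390,180,100,75,8,"pics/s9.png")
E
```

```text
[0.4798 0.2802 0.2161] jaw -104.57 tilt [ 0.001  0.002 -1.   ] F [-3.   0.8 -0.8] 0.0101
total d [-0.01  0.02 -0.53] a [ 0.03 -0.    0.04] rows 3 at t 10.25
0 [-0.0, 0.01, -0.18, 0.01, -0.0, 0.01]
1 [-0.0, 0.01, -0.18, 0.01, -0.0, 0.01]
2 [-0.0, 0.01, -0.18, 0.01, -0.0, 0.01]
10.25 [0.4798 0.2802 0.2161] jaw -104.57 tilt [ 0.001  0.002 -1.   ] F [-3.   0.8 -0.8] 0.010109441880457487
```

View pics/w9a.png

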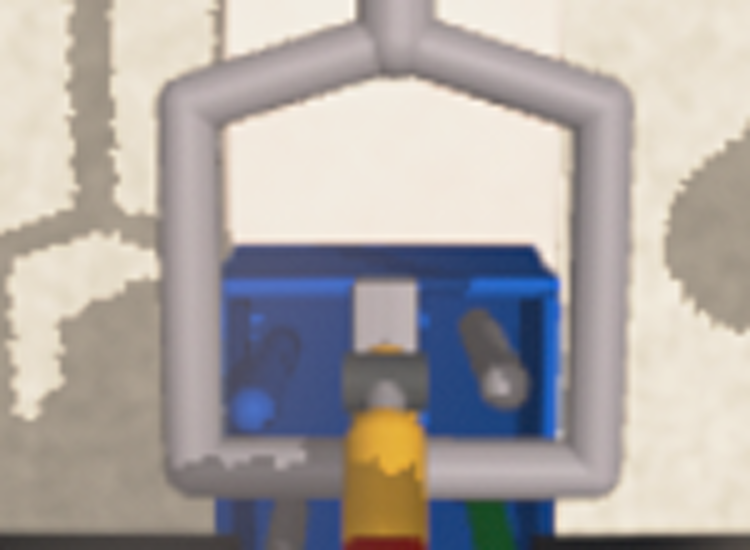

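View pics/s9.png

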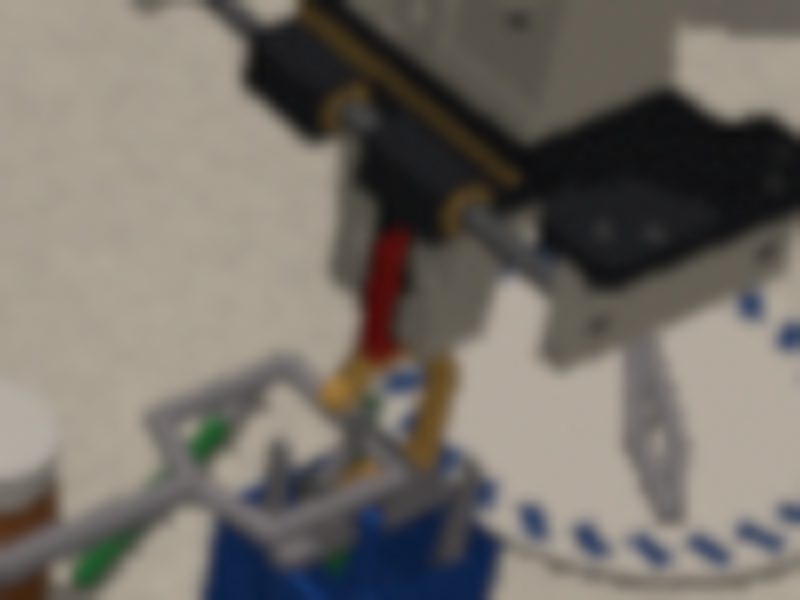

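>>> carry_out --pt "0 0.01 -0.18 0 0 0" --pt "0 0.01 -0.18 0 0 0" --pt "0 0 -0.17 0 0 0"

```text
t: 10.65
eef_pos: [0.5006, 0.2733, 0.2149]
ee_rot: [-0.613, 1.57, 2.274]
force: [0.4, 0.2, -2.1]
width: 0.0096
```

```bash
python3 go.py .5 .2741 .2165 -104.7 .2; python3 look.py w10; python3 - <<'E'
from h import *
from station import cams
f=load("w10.npy");crop(f,240,110,150,110,5,"pics/w10a.png")
f=cams.grab_frame("scene");crop(f,380,180,80,60,10,"pics/s10.png")
E
```

```text
[0.5006 0.2733 0.2149] jaw -104.6 tilt [-0.001  0.001 -1.   ] F [ 0.4  0.2 -2.1] 0.0096
total d [-0.04 -0.02  0.02] a [0.03 0.01 0.01] rows 1 at t 10.65
0 [-0.04, -0.02, 0.02, 0.03, 0.01, 0.01]
10.65 [0.5006 0.2733 0.2149] jaw -104.6 tilt [-0.001  0.001 -1.   ] F [ 0.4  0.2 -2.1] 0.009641416160196065
```

View pics/w10a.png

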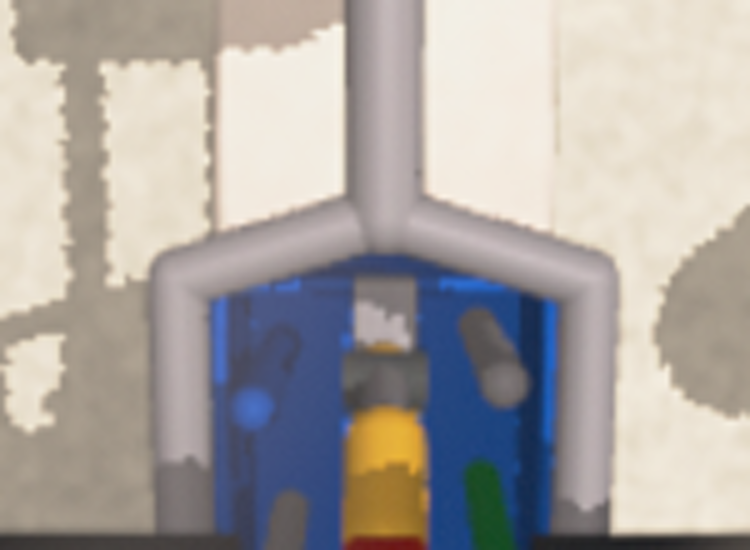

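View pics/s10.png

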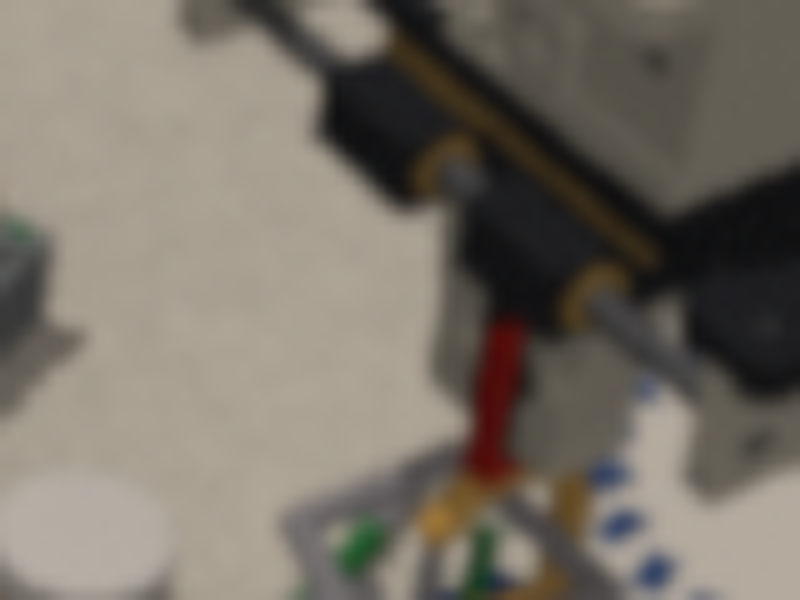

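```bash
python3 - <<'E'
from h import *
from station import cams
f=cams.grab_frame("scene");np.save("s11.npy",f,allow_pickle=True);crop(f,395,215,60,50,12,"pics/s11.png")
E
```

```text
(no output)
```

View pics/s11.png

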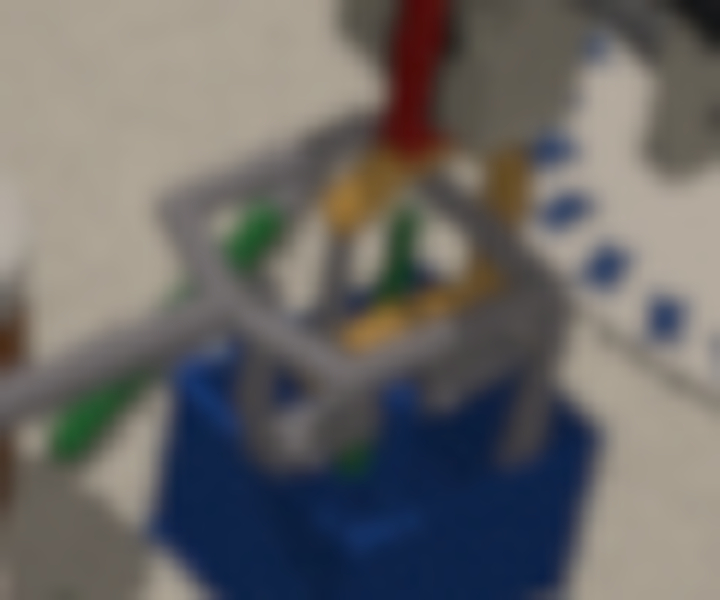

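>>> carry_out --pt "0.12 -0.01 0.08 0 0 0" --pt "0.1 0 0.07 0 0 0" --pt "0.06 0 0 0 0 0"

```text
t: 11.1
eef_pos: [0.4953, 0.2755, 0.2039]
ee_rot: [-1.952, 1.568, 0.934]
force: [-0.1, -0.3, -2.4]
width: 0.0101
```

```bash
python3 go.py .494 .2756 .2015 -104.7 .2
```

```text
[0.4953 0.2755 0.2039] jaw -104.66 tilt [ 0.002  0.002 -1.   ] F [-0.1 -0.3 -2.4] 0.0101
total d [0.06 0.01 0.03] a [ 0.01 -0.01  0.04] rows 1 at t 11.1
0 [0.06, 0.01, 0.03, 0.01, -0.01, 0.04]
```

>>> carry_out --pt "0.06 0 0.03 0 0 0" --pt "0.03 0 0 0 0 0"

```text
t: 11.3
eef_pos: [0.4943, 0.276, 0.2013]
ee_rot: [-2.293, 1.567, 0.594]
force: [-5.1, -1.8, 11.1]
width: 0.0102
```

```bash
python3 go.py .494 .2756 .2005 -104.7 .2
```

```text
[0.4943 0.276  0.2013] jaw -104.59 tilt [ 0.003  0.002 -1.   ] F [-5.1 -1.8 11.1] 0.0102
total d [0.02 0.01 0.  ] a [ 0.03 -0.04  0.04] rows 1 at t 11.3
0 [0.02, 0.01, 0.0, 0.03, -0.04, 0.04]
```

>>> carry_out --pt "-0.01 0 0.02 0 0 0" --pt "0 0 0 0 0 0"

```text
t: 11.5
eef_pos: [0.4933, 0.2765, 0.202]
ee_rot: [-2.266, 1.566, 0.622]
force: [0.6, -0.7, -0.6]
width: 0.0095
```

>>> carry_out --pt "0 0 0 0 0 0" --pt "0 0 0 0 0 0" --pt "0 0 0 0 0 0" --pt "0 0 0 0 0 0" --pt "0 0 0 0 0 0" --hand 0.55

```text
t: 12.0
eef_pos: [0.4937, 0.2769, 0.2023]
ee_rot: [-2.276, 1.565, 0.612]
force: [0.2, 0.0, -0.4]
width: 0.0388
```

```bash
python3 go.py .494 .2756 .29 -104.7 .5;  python3 look.py w12; python3 - <<'E'
from h import *
from station import cams
f=load("w12.npy");crop(f,220,100,200,150,4,"pics/w12a.png")
f=cams.grab_frame("scene");crop(f,380,180,80,75,8,"pics/s12.png")
E
```

```text
[0.4937 0.2769 0.2023] jaw -104.55 tilt [ 0.005  0.003 -1.   ] F [ 0.2  0.  -0.4] 0.0388
total d [-2.19  0.02 -0.02] a [ 0.04 -0.05  0.06] rows 5 at t 12.0
0 [-0.44, 0.0, -0.0, 0.01, -0.01, 0.01]
1 [-0.44, 0.0, -0.0, 0.01, -0.01, 0.01]
2 [-0.44, 0.0, -0.0, 0.01, -0.01, 0.01]
3 [-0.44, 0.0, -0.0, 0.01, -0.01, 0.01]
4 [-0.44, 0.01, -0.0, 0.01, -0.01, 0.01]
12.0 [0.4937 0.2769 0.2023] jaw -104.55 tilt [ 0.005  0.003 -1.   ] F [ 0.2  0.  -0.4] 0.03881442501836024
```

View pics/w12a.png

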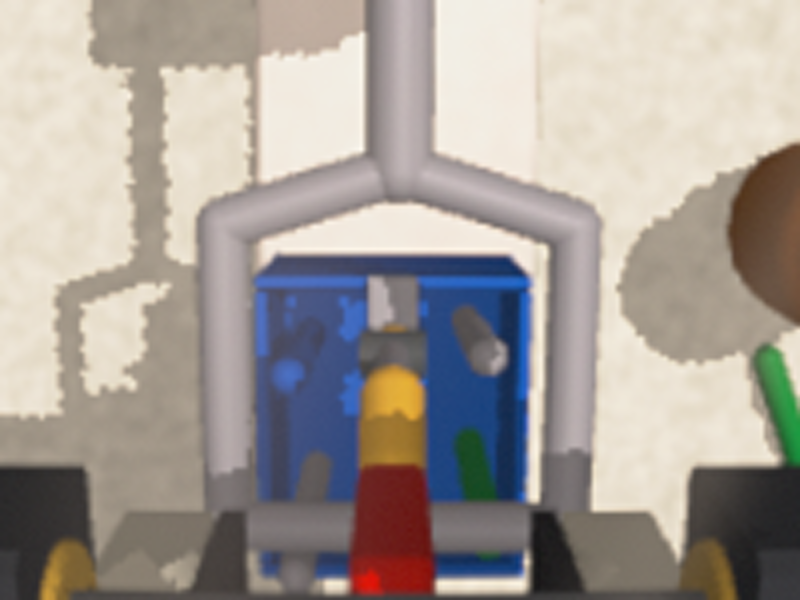

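View pics/s12.png

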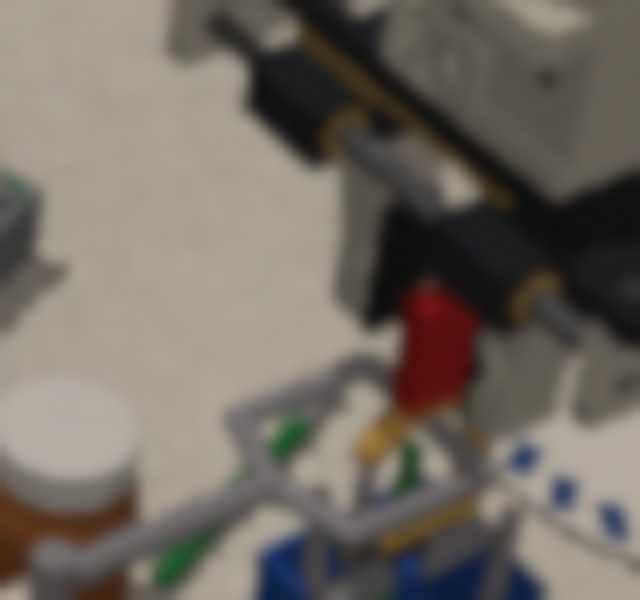

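>>> carry_out --pt "-0.3 0 0 0 0 0.01" --pt "-0.5 0 0 0 0 0.01" --pt "-0.6 0 0 0 0 0.01" --pt "-0.6 0 0 0 0 0.01" --pt "-0.4 0 0 0 0 0"

```text
t: 12.6
eef_pos: [0.4925, 0.2756, 0.3026]
ee_rot: [2.295, 1.568, -1.1]
force: [0.5, 0.4, -0.2]
width: 0.0394
```

```bash
python3 look.py w13; python3 - <<'E'
from h import *
from station import cams
f=load("w13.npy");crop(f,220,100,200,150,4,"pics/w13a.png")
f=cams.grab_frame("scene");crop(f,340,170,120,120,6,"pics/s13.png")
E
python3 go.py .505 .024 .25 -95.3 .9
```

```text
12.6 [0.4925 0.2756 0.3026] jaw -104.56 tilt [ 0.001 -0.003 -1.   ] F [ 0.5  0.4 -0.2] 0.03939361277988865
[0.4932 0.2761 0.3037] jaw -104.55 tilt [ 0.004 -0.001 -1.   ] F [0.3 0.5 0.1] 0.0393
total d [ 1.35  6.03 -1.86] a [-2.31 -0.06 -0.  ] rows 7 at t 12.7
0 [0.19, 0.86, -0.27, -0.33, -0.01, -0.0]
1 [0.19, 0.87, -0.25, -0.33, -0.01, -0.0]
2 [0.19, 0.87, -0.23, -0.33, -0.01, -0.0]
3 [0.19, 0.88, -0.21, -0.33, -0.01, -0.0]
4 [0.19, 0.88, -0.19, -0.33, -0.01, -0.0]
5 [0.19, 0.89, -0.17, -0.33, -0.01, -0.0]
6 [0.19, 0.89, -0.15, -0.33, -0.01, -0.0]
```

View pics/w13a.png

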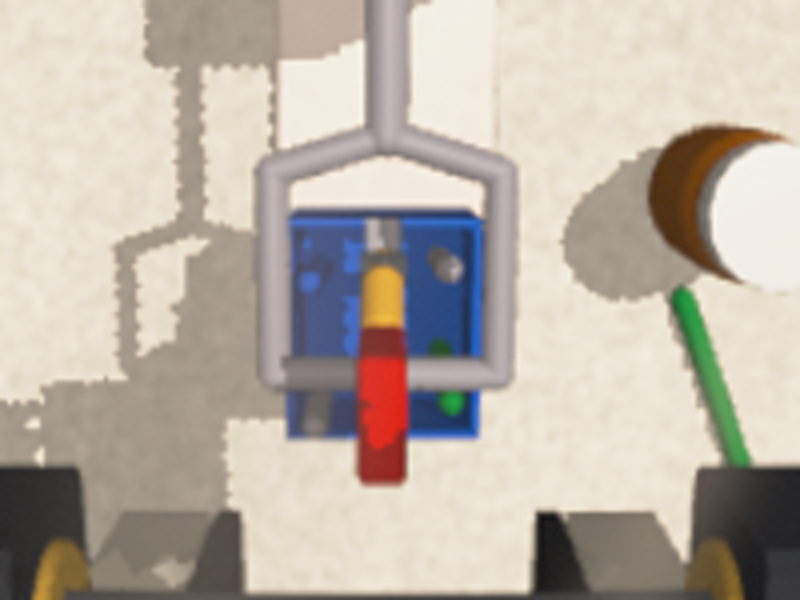

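View pics/s13.png

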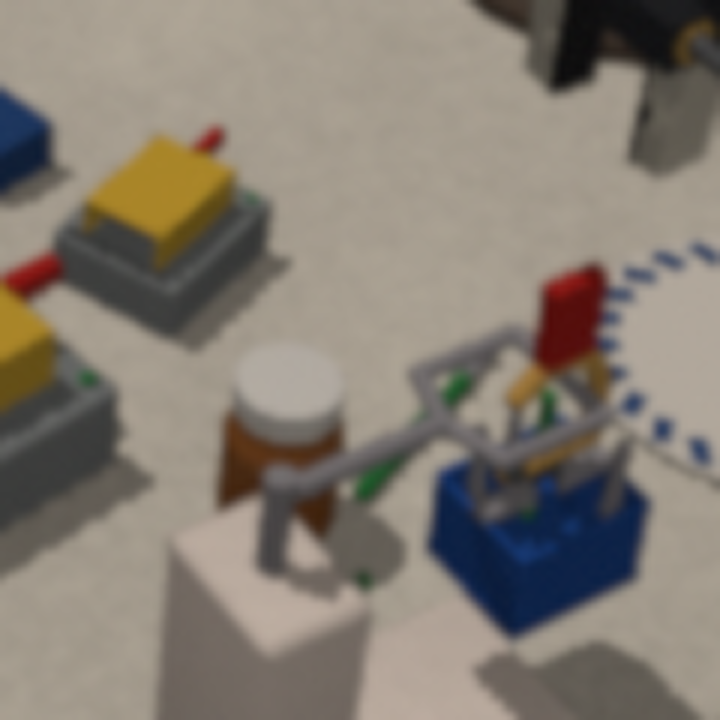

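>>> carry_out --pt "0.1 0.8 -0.27 -0.33 -0.01 0" --pt "0.19 0.87 -0.25 -0.33 -0.01 0" --pt "0.19 0.87 -0.23 -0.33 -0.01 0" --pt "0.19 0.88 -0.21 -0.33 -0.01 0" --pt "0.19 0.8 -0.19 -0.33 -0.01 0"

```text
t: 13.2
eef_pos: [0.504, 0.0998, 0.2702]
ee_rot: [-2.363, 1.567, 0.65]
force: [0.9, -0.1, -0.6]
width: 0.0395
```

>>> carry_out --pt "0.19 0.7 -0.15 -0.33 -0.01 0" --pt "0.15 0.3 -0.1 -0.2 0 0" --pt "0 0 0 0 0 0"

```text
t: 13.5
eef_pos: [0.5077, 0.0534, 0.2556]
ee_rot: [-1.724, 1.569, 1.325]
force: [-0.4, 0.4, -0.3]
width: 0.0395
```

```bash
python3 look.py w14; python3 - <<'E'
from h import *
f=load("w14.npy");crop(f,240,100,180,130,4,"pics/w14a.png")
E
```

```text
13.5 [0.5077 0.0534 0.2556] jaw -95.33 tilt [ 0.     0.002 -1.   ] F [-0.4  0.4 -0.3] 0.03953909190362704
```

View pics/w14.png

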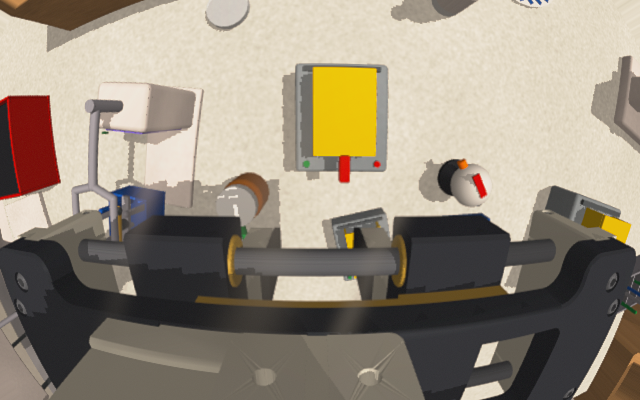

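View pics/w14a.png

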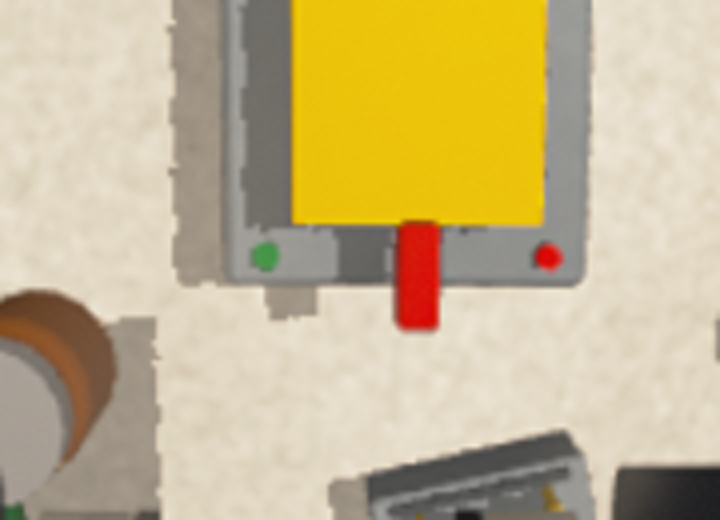

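```bash
python3 - <<'E'
from h import *
f=load("w14.npy")
ang=lambda v:np.degrees(np.arctan2(v[1],v[0])).round(2)
px=lambda x,y:(240+(x+.5)/4-.5,100+(y+.5)/4-.5)
P=[watz(f,*px(*c),.088) for c in [(398,224),(438,224),(438,327),(400,327)]]
print(np.round(P,4),np.mean(P,0).round(4),ang(P[1]-P[2]),ang((P[0]-P[3])))
Q=[watz(f,*px(*c),.088) for c in [(293,222),(545,225)]];print(np.mean(Q,0),ang(Q[0]-Q[1])-90,Q)
B=[watz(f,*c,.05) for c in [(297,65),(388,65),(386.5,170.5),(297,171)]]
print(np.round(B,4),np.mean(B,0),ang(B[0]-B[3]),ang(B[1]-B[2]),ang(B[0]-B[1])-90,ang(B[3]-B[2])-90)
E
```

```text
[[0.5354 0.028  0.088 ]
 [0.5345 0.0174 0.088 ]
 [0.5067 0.0194 0.088 ]
 [0.5076 0.0296 0.088 ]] [0.521  0.0236 0.088 ] -4.19 -3.43
[0.53514344 0.02210007 0.088     ] -5.519999999999996 [array([0.53837292, 0.05554765, 0.088     ]), array([ 0.53191395, -0.01134752,  0.088     ])]
[[ 0.6423  0.0648  0.05  ]
 [ 0.635  -0.0417  0.05  ]
 [ 0.5082 -0.0303  0.05  ]
 [ 0.5171  0.077   0.05  ]] [0.57565059 0.01743126 0.05      ] -5.6 -5.14 -3.930000000000007 -4.700000000000003
```

```bash
python3 go.py .5178 .0235 .13 -94.9 .9
```

```text
[0.5079 0.054  0.2561] jaw -95.34 tilt [ 0.001  0.002 -1.   ] F [ 0.2 -0.   0. ] 0.0394
total d [ 3.15  0.74 -0.32] a [-0.11 -0.01  0.03] rows 4 at t 13.55
0 [0.79, 0.19, -0.08, -0.03, -0.0, 0.01]
1 [0.79, 0.19, -0.08, -0.03, -0.0, 0.01]
2 [0.79, 0.19, -0.08, -0.03, -0.0, 0.01]
3 [0.79, 0.18, -0.08, -0.03, -0.0, 0.01]
```

>>> carry_out --pt "0.5 0.19 -0.08 -0.03 0 0.01" --pt "0.7 0.19 -0.08 -0.03 0 0.01" --pt "0.7 0.19 -0.08 -0.03 0 0.01" --pt "0.6 0.18 -0.08 0 0 0.01" --pt "0 0 0 0 0 0"

```text
t: 14.05
eef_pos: [0.5205, 0.0264, 0.1565]
ee_rot: [-2.839, 1.564, 0.217]
force: [-0.4, -0.2, 0.8]
width: 0.0395
```

```bash
python3 go.py .5178 .0235 .072 -94.9 .4;python3 look.py w15; python3 - <<'E'
from h import *
f=load("w15.npy");crop(f,220,130,200,150,4,"pics/w15a.png")
E
```

```text
[0.5205 0.0264 0.1565] jaw -94.9 tilt [ 0.007  0.001 -1.   ] F [-0.4 -0.2  0.8] 0.0395
total d [2.11 0.08 0.08] a [-0.   -0.09  0.03] rows 6 at t 14.05
0 [0.35, 0.01, 0.01, -0.0, -0.02, 0.0]
1 [0.35, 0.01, 0.01, -0.0, -0.02, 0.0]
2 [0.35, 0.01, 0.01, -0.0, -0.02, 0.0]
3 [0.35, 0.01, 0.01, -0.0, -0.02, 0.0]
4 [0.35, 0.01, 0.01, -0.0, -0.02, 0.0]
5 [0.35, 0.01, 0.01, -0.0, -0.02, 0.0]
14.05 [0.5205 0.0264 0.1565] jaw -94.9 tilt [ 0.007  0.001 -1.   ] F [-0.4 -0.2  0.8] 0.039519010640076825
```

View pics/w15a.png

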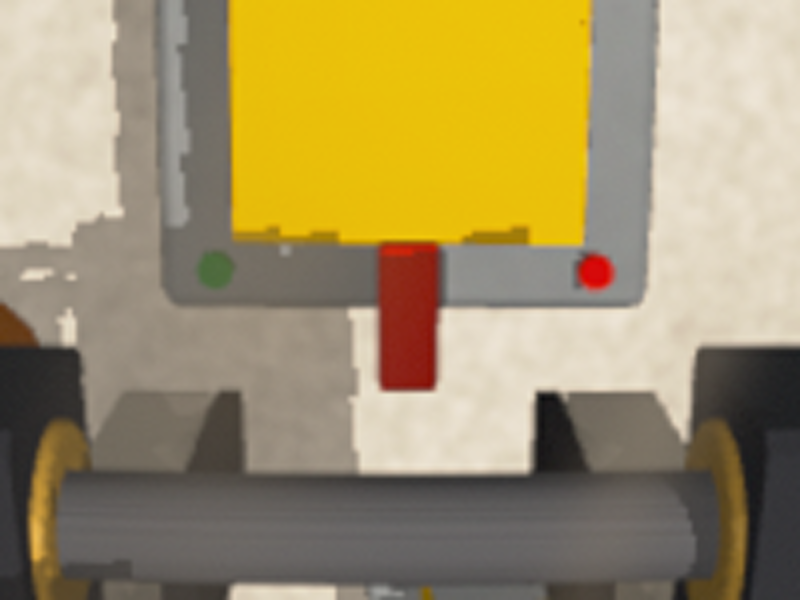

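>>> carry_out --pt "0.3 0.03 0.03 0 -0.03 0.01" --pt "0.4 0.03 0.02 0 -0.03 0.01" --pt "0.4 0.02 0.02 0 -0.02 0.01" --pt "0.3 0 0.01 0 -0.02 0" --pt "0 0 0 0 0 0"

```text
t: 14.6
eef_pos: [0.5224, 0.0283, 0.106]
ee_rot: [-2.752, 1.559, 0.308]
force: [0.2, -0.8, 0.5]
width: 0.0396
```

```bash
python3 go.py .5178 .0235 .072 -94.9 .4
```

```text
[0.5224 0.0283 0.106 ] jaw -94.69 tilt [ 0.012  0.004 -1.   ] F [ 0.2 -0.8  0.5] 0.0396
total d [0.85 0.13 0.12] a [ 0.05 -0.16  0.07] rows 3 at t 14.6
0 [0.28, 0.04, 0.04, 0.02, -0.05, 0.02]
1 [0.28, 0.04, 0.04, 0.02, -0.05, 0.02]
2 [0.28, 0.04, 0.04, 0.02, -0.05, 0.02]
```

>>> carry_out --pt "0.1 0.11 0.14 0.03 -0.12 0.05" --pt "0.1 0.03 0.03 0.02 -0.04 0.02"

```text
t: 14.8
eef_pos: [0.5159, 0.0239, 0.0991]
ee_rot: [-2.934, 1.569, 0.123]
force: [0.1, 0.1, 0.7]
width: 0.0394
```

```bash
python3 go.py .5178 .0235 .072 -94.9 .4
```

```text
[0.5159 0.0239 0.0991] jaw -94.85 tilt [ 0.002  0.    -1.   ] F [0.1 0.1 0.7] 0.0394
total d [ 0.68  0.01 -0.05] a [ 0.01 -0.03  0.01] rows 2 at t 14.8
0 [0.34, 0.0, -0.02, 0.01, -0.01, 0.0]
1 [0.34, 0.0, -0.02, 0.01, -0.01, 0.0]
```

>>> carry_out --pt "0.25 0 -0.02 0 -0.02 0" --pt "0.25 0 0 0 -0.02 0" --pt "0.1 0 0 0 0 0"

```text
t: 15.1
eef_pos: [0.5174, 0.0239, 0.0744]
ee_rot: [-2.12, 1.569, 0.937]
force: [-0.4, -0.5, -0.2]
width: 0.04
```

```bash
python3 go.py .5178 .0235 .072 -94.9 .4
```

```text
[0.5174 0.0239 0.0744] jaw -94.86 tilt [ 0.001  0.001 -1.   ] F [-0.4 -0.5 -0.2] 0.04
total d [ 0.06  0.01 -0.01] a [ 0.01 -0.01  0.02] rows 1 at t 15.1
0 [0.06, 0.01, -0.01, 0.01, -0.01, 0.02]
```

Good. Close softly (6 N).

>>> carry_out --pt "0.06 0 0 0 0 0" --pt "0 0 0 0 0 0" --pt "0 0 0 0 0 0" --pt "0 0 0 0 0 0" --pt "0 0 0 0 0 0" --hand 1 --newtons 6

```text
t: 15.6
eef_pos: [0.5171, 0.0231, 0.0709]
ee_rot: [0.437, 1.57, -2.789]
force: [0.5, -3.8, -1.5]
width: 0.0123
```

```bash
cat > arc.py <<'E'
import sys
from h import *
from station import arm
s=arm.get_state();p,r=pose(s)
print(p.round(4),"jaw",np.degrees(np.arctan2(*r.as_matrix()[[1,0],1])).round(2),"tilt",r.as_matrix()[:,0].round(3),"F",np.round(s["force"],1),round(s["width"],4),s["t"])
bx=np.array([np.cos(np.radians(-4.9)),np.sin(np.radians(-4.9)),0]);z=np.array([0,0,1.])
H=np.array([.635,.0135,.054]); off=float(sys.argv[1]) # TCP below tab point
rel=p+off*z-H; a=np.array([-rel@bx,rel@z]); th=np.degrees(np.arctan2(a[1],a[0])); print("radius",np.hypot(*a).round(4),"guard deg",(th-13.1).round(2))
# rows along arc, with tool vertical and jaw fixed
rr=.1191; prev=p
for k in range(int(sys.argv[3])):
    th2=np.radians(th+(k+1)*float(sys.argv[2])); q=H+rr*(-np.cos(th2)*bx+np.sin(th2)*z)-off*z
    lat=(p-H)-((p-H)@bx)*bx-((p-H)@z)*z; q=q+lat
    print(np.degrees(th2).round(1)-13.1,(r.inv().apply(q-prev)/.04).round(2)); prev=q
print("turn",(np.degrees((r.inv()*down(-94.9)).as_rotvec())/4).round(2))
E
python3 arc.py .0085 8 5
```

```text
[0.5171 0.0231 0.0709] jaw -94.87 tilt [-0.001 -0.    -1.   ] F [ 0.5 -3.8 -1.5] 0.0123 15.6
radius 0.121 guard deg -0.97
7.000000000000002 [-0.39  0.   -0.16]
15.000000000000002 [-0.38  0.   -0.17]
23.0 [-0.35  0.   -0.22]
31.0 [-0.32  0.   -0.27]
39.0 [-0.28  0.   -0.31]
turn [ 0.01  0.01 -0.01]
```

>>> carry_out --pt "-0.3 0 -0.07 0 0 0" --pt "-0.38 0 -0.17 0 0 0" --pt "-0.35 0 -0.2 0 0 0"

```text
t: 15.9
eef_pos: [0.5341, 0.0215, 0.1121]
ee_rot: [0.267, 1.568, -2.96]
force: [3.2, -1.9, -2.7]
width: 0.012
```

```bash
python3 arc.py .0101 8 6
```

```text
[0.5341 0.0215 0.1121] jaw -94.89 tilt [-0.002 -0.    -1.   ] F [ 3.2 -1.9 -2.7] 0.012 15.9
radius 0.122 guard deg 20.9
28.9 [-0.29  0.   -0.32]
36.9 [-0.29  0.   -0.3 ]
44.9 [-0.24  0.   -0.34]
52.9 [-0.2   0.   -0.37]
60.9 [-0.14  0.   -0.39]
68.9 [-0.09  0.   -0.41]
turn [ 0.    0.03 -0.01]
```

>>> carry_out --pt "-0.31 0 -0.3 0 0.02 0" --pt "-0.28 0 -0.31 0 0.01 0" --pt "-0.24 0 -0.34 0 0 0"

```text
t: 16.2
eef_pos: [0.5717, 0.018, 0.1476]
ee_rot: [-0.023, 1.57, 3.033]
force: [2.0, -1.5, -5.3]
width: 0.012
```

```bash
python3 arc.py .0101 8 6
```

```text
[0.5717 0.018  0.1476] jaw -94.92 tilt [-0.001  0.    -1.   ] F [ 2.  -1.5 -5.3] 0.012 16.2
radius 0.1216 guard deg 45.45
53.49999999999999 [-0.14 -0.   -0.4 ]
61.49999999999999 [-0.14 -0.   -0.39]
69.5 [-0.08 -0.   -0.41]
77.5 [-0.03 -0.   -0.41]
85.5 [ 0.03 -0.   -0.41]
93.5 [ 0.09 -0.   -0.41]
turn [-0.    0.01  0.  ]
```

>>> carry_out --pt "-0.13 0 -0.4 0 0 0" --pt "-0.1 0 -0.4 0 0 0" --pt "-0.05 0 -0.41 0 0 0"

```text
t: 16.5
eef_pos: [0.6214, 0.0135, 0.1624]
ee_rot: [-2.601, 1.569, 0.455]
force: [0.1, 0.3, -1.3]
width: 0.0117
```

```bash
python3 arc.py .0101 8 5; python3 look.py w16; python3 - <<'E'
from h import *
from station import cams
f=cams.grab_frame("scene");crop(f,280,150,120,110,6,"pics/s16.png")
E
```

```text
[0.6214 0.0135 0.1624] jaw -94.91 tilt [ 0.001  0.001 -1.   ] F [ 0.1  0.3 -1.3] 0.0117 16.5
radius 0.1193 guard deg 70.36
78.4 [-0.01 -0.   -0.42]
86.4 [ 0.04 -0.   -0.41]
94.4 [ 0.1  0.  -0.4]
102.4 [ 0.15  0.   -0.39]
110.4 [ 0.2   0.   -0.36]
turn [-0.   -0.02  0.01]
16.5 [0.6214 0.0135 0.1624] jaw -94.91 tilt [ 0.001  0.001 -1.   ] F [ 0.1  0.3 -1.3] 0.011669655115349899
```

View pics/s16.png

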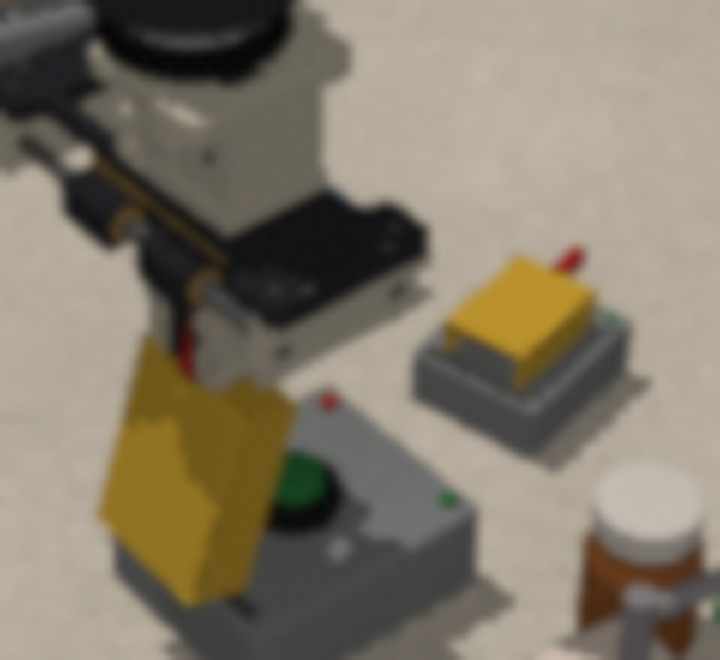

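View pics/w16.png

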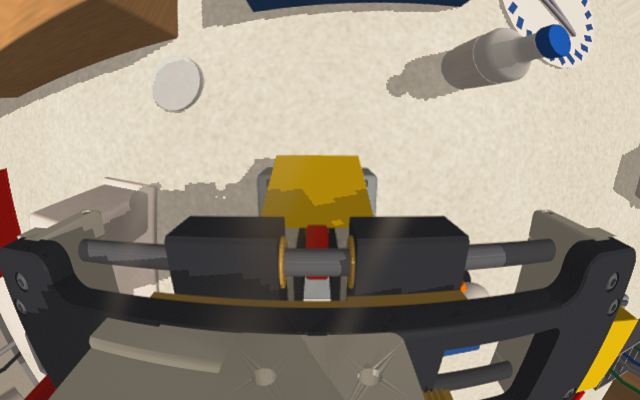

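>>> carry_out --pt "-0.01 0 -0.42 0 0 0" --pt "0.04 0 -0.41 0 0 0" --pt "0.08 0 -0.35 0 0 0"

```text
t: 16.9
eef_pos: [0.6687, 0.0092, 0.1588]
ee_rot: [-2.601, 1.569, 0.454]
force: [-0.4, -0.5, -0.1]
width: 0.0118
```

```bash
python3 arc.py .0101 5 3
```

```text
[0.6687 0.0092 0.1588] jaw -94.94 tilt [ 0.002  0.001 -1.   ] F [-0.4 -0.5 -0.1] 0.0118 16.9
radius 0.1198 guard deg 93.35
98.30000000000001 [ 0.1  -0.   -0.24]
103.30000000000001 [ 0.11 -0.   -0.24]
108.30000000000001 [ 0.13 -0.   -0.23]
turn [-0.01 -0.03  0.02]
```

Past 1.6 rad; release, then retreat up.

>>> carry_out --pt "0 0 0 0 0 0" --pt "0 0 0 0 0 0" --pt "0 0 0 0 0 0" --pt "0 0 0 0 0 0" --hand 0.6

```text
t: 17.3
eef_pos: [0.6683, 0.0095, 0.1573]
ee_rot: [-1.764, 1.57, 1.291]
force: [0.4, 0.3, 0.3]
width: 0.0336
```

>>> carry_out --pt "-0.4 0 0 0 0 0" --pt "-0.7 0 0 0 0 0" --pt "-0.8 0 0 0 0 0" --pt "-0.4 0 0.3 0 0 0" --pt "0 0 0.2 0 0 0"

```text
t: 17.8
eef_pos: [0.6454, 0.0116, 0.2518]
ee_rot: [-0.547, 1.569, 2.508]
force: [0.1, -0.1, 0.8]
width: 0.0352
```

```bash
python3 look.py w17; python3 - <<'E'
from h import *
from station import cams
f=cams.grab_frame("scene");crop(f,280,170,120,100,6,"pics/s17.png");np.save("s17.npy",f,allow_pickle=True)
E
```

```text
17.8 [0.6454 0.0116 0.2518] jaw -94.96 tilt [-0.002  0.001 -1.   ] F [ 0.1 -0.1  0.8] 0.035151009970133186
```

View pics/s17.png

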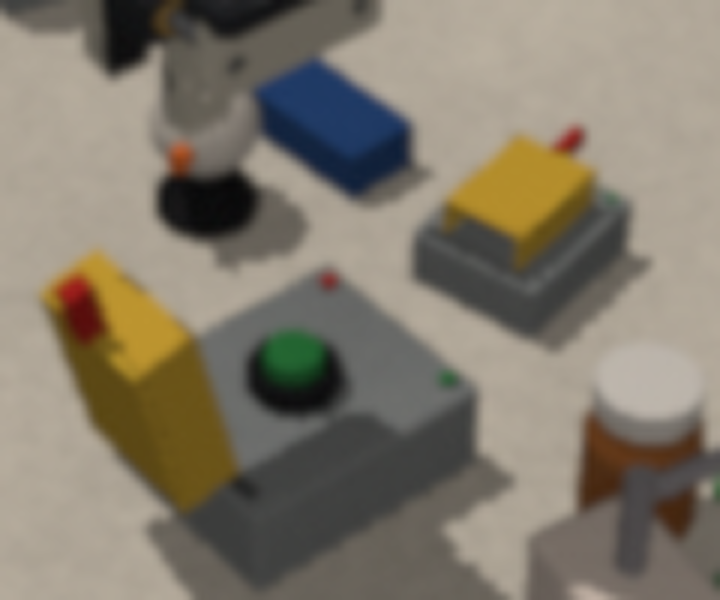

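View pics/w17.png

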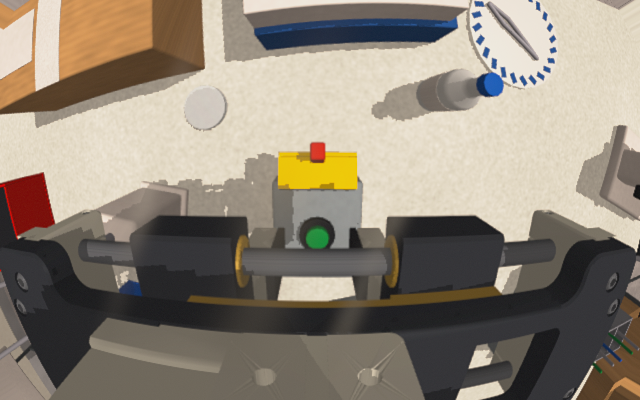

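```bash
python3 - <<'E'
from h import *
w=load("w17.npy");s=load("s17.npy");crop(w,280,200,80,60,10,"pics/w17a.png")
px=(280+293/6,170+352/6)
print(watz(w,317.5,238,.072),atz(s,*px,.072),tri([wray(w,317.5,238),ray(s,*px)]))
E
python3 go.py .5755 .0185 .14 -94.9
```

```text
[0.57745167 0.01748542 0.072     ] [0.57728933 0.02223209 0.072     ] (array([0.57432066, 0.01800622, 0.06649507]), [np.float64(0.0009263252507686538), np.float64(0.0009263252507687568)])
[0.6442 0.0116 0.2497] jaw -94.95 tilt [-0.005  0.001 -1.   ] F [-0.4  0.7 -0.6] 0.0347
total d [ 2.75 -0.02  1.71] a [-0.01  0.07  0.01] rows 4 at t 17.9
0 [0.69, -0.01, 0.43, -0.0, 0.02, 0.0]
1 [0.69, -0.01, 0.43, -0.0, 0.02, 0.0]
2 [0.69, -0.01, 0.43, -0.0, 0.02, 0.0]
3 [0.69, -0.01, 0.43, -0.0, 0.02, 0.0]
```

View pics/w17a.png

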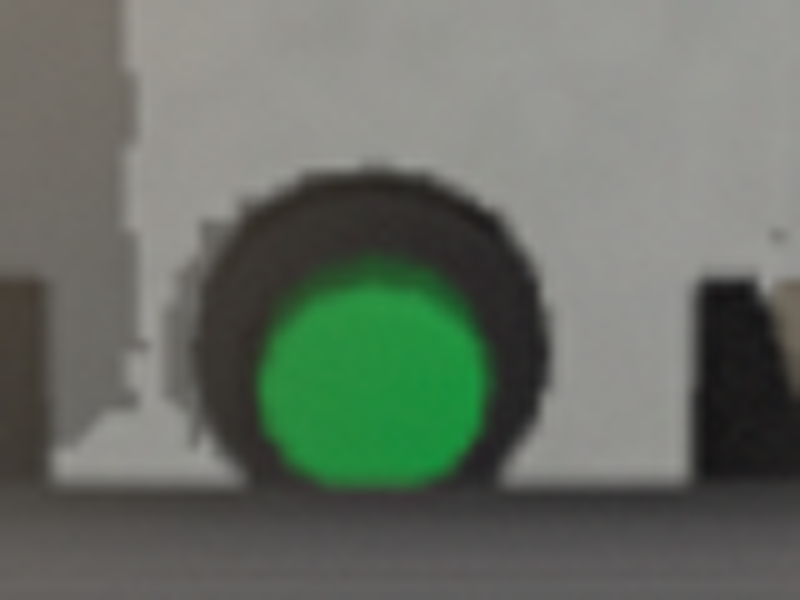

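>>> carry_out --pt "0.3 0 0.5 0 0.02 0" --pt "0.6 0 0.5 0 0.02 0" --pt "0.7 0 0.45 0 0.02 0" --pt "0.6 0 0.2 0 0 0" --pt "0.2 0 0 0 0 0" --hand 1 --newtons 20

```text
t: 18.4
eef_pos: [0.5716, 0.017, 0.1457]
ee_rot: [0.028, 1.565, 3.083]
force: [-0.3, 0.4, -0.4]
width: 0.0022
```

>>> carry_out --pt "0 0 0 0 0 0" --pt "0 0 0 0 0 0"

```text
t: 18.6
eef_pos: [0.571, 0.0167, 0.1441]
ee_rot: [0.214, 1.562, -3.014]
force: [0.5, -0.3, 0.3]
width: 0.0004
```

```bash
python3 go.py .5752 .0185 .085 -94.9 .5; python3 look.py w18
```

```text
[0.571  0.0167 0.1441] jaw -94.94 tilt [-0.009 -0.001 -1.   ] F [ 0.5 -0.3  0.3] 0.0004
total d [ 1.48 -0.06 -0.11] a [-0.01  0.13 -0.03] rows 3 at t 18.6
0 [0.49, -0.02, -0.04, -0.0, 0.04, -0.01]
1 [0.49, -0.02, -0.04, -0.0, 0.04, -0.01]
2 [0.49, -0.02, -0.03, -0.0, 0.04, -0.01]
18.6 [0.571  0.0167 0.1441] jaw -94.94 tilt [-0.009 -0.001 -1.   ] F [ 0.5 -0.3  0.3] 0.0003615675790914316
```

View pics/w18.png

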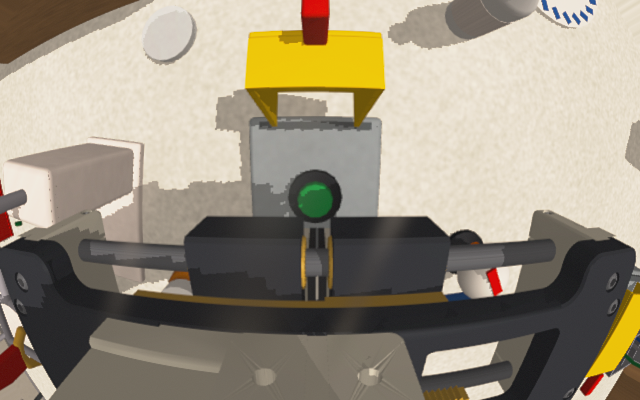

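>>> carry_out --pt "0.4 -0.02 -0.04 0 0.04 -0.01" --pt "0.5 -0.02 -0.04 0 0.04 -0.01" --pt "0.35 -0.01 -0.03 0 0.03 0" --pt "0 0 0 0 0 0"

```text
t: 19.05
eef_pos: [0.5814, 0.0192, 0.0974]
ee_rot: [-2.837, 1.563, 0.218]
force: [-0.4, 0.1, 0.3]
width: 0.0005
```

```bash
python3 go.py .5752 .0185 .065 -94.9 .2
```

```text
[0.5814 0.0192 0.0974] jaw -94.94 tilt [ 0.008  0.002 -1.   ] F [-0.4  0.1  0.3] 0.0005
total d [0.81 0.03 0.16] a [-0.01 -0.11  0.04] rows 5 at t 19.05
0 [0.16, 0.01, 0.03, -0.0, -0.02, 0.01]
1 [0.16, 0.01, 0.03, -0.0, -0.02, 0.01]
2 [0.16, 0.01, 0.03, -0.0, -0.02, 0.01]
3 [0.16, 0.01, 0.03, -0.0, -0.02, 0.01]
4 [0.16, 0.01, 0.03, -0.0, -0.02, 0.01]
```

>>> carry_out --pt "0.15 0.02 0.15 0 -0.1 0.03" --pt "0.18 0.01 0.01 0 0 0" --pt "0.15 0 0 0 0 0"

```text
t: 19.35
eef_pos: [0.5772, 0.019, 0.0803]
ee_rot: [-2.798, 1.565, 0.257]
force: [-0.2, 0.2, -0.5]
width: -0.0
```

```bash
python3 go.py .5752 .0185 .065 -94.9 .2
```

```text
[0.5772 0.019  0.0803] jaw -94.93 tilt [ 0.005  0.001 -1.   ] F [-0.2  0.2 -0.5] -0.0
total d [0.38 0.02 0.05] a [-0.01 -0.07  0.03] rows 2 at t 19.35
0 [0.19, 0.01, 0.03, -0.0, -0.04, 0.01]
1 [0.19, 0.01, 0.02, -0.0, -0.04, 0.01]
```

>>> carry_out --pt "0.16 0.01 0.03 0 -0.04 0.01" --pt "0.12 0 0.02 0 -0.03 0.01"

```text
t: 19.55
eef_pos: [0.5758, 0.0188, 0.069]
ee_rot: [-2.723, 1.569, 0.333]
force: [0.6, -1.2, 2.6]
width: 0.0001
```

```bash
python3 go.py .5752 .0185 .065 -94.9 .2
```

```text
[0.5758 0.0188 0.069 ] jaw -94.92 tilt [ 0.002  0.001 -1.   ] F [ 0.6 -1.2  2.6] 0.0001
total d [0.1  0.01 0.02] a [-0.01 -0.02  0.01] rows 1 at t 19.55
0 [0.1, 0.01, 0.02, -0.01, -0.02, 0.01]
```

Contact at ~0.071, force as expected for the spring. Press on.

>>> carry_out --pt "0.1 0 0.01 0 0 0" --pt "0.07 0 0 0 0 0"

```text
t: 19.75
eef_pos: [0.5762, 0.0188, 0.0655]
ee_rot: [3.039, 1.567, -0.186]
force: [-17.0, 4.3, 46.1]
width: 0.0002
```

>>> carry_out --pt "0.07 0 0 0 0 0"

```text
t: 19.85
eef_pos: [0.5761, 0.0188, 0.0658]
ee_rot: [2.952, 1.567, -0.272]
force: [-14.1, 2.3, 30.8]
width: 0.0006
```

>>> carry_out --pt "-0.15 0 0 0 0 0" --pt "-0.4 0 0 0 0 0" --pt "-0.7 0 0 0 0 0" --pt "-0.8 0 0.3 0 0 0" --pt "-0.8 0 0.4 0 0 0"

```text
t: 20.35
eef_pos: [0.5452, 0.0208, 0.1793]
ee_rot: [0.773, 1.565, -2.452]
force: [0.1, 0.2, -0.1]
width: 0.0002
```

>>> carry_out --pt "-0.5 0 0.5 0 0 0" --pt "0 0 0.5 0 0 0" --pt "0 0 0 0 0 0"

```text
t: 20.65
eef_pos: [0.5048, 0.025, 0.2048]
ee_rot: [-3.139, 1.568, -0.08]
force: [0.8, 0.4, -0.1]
width: -0.0002
```

```bash
python3 look.py w20; python3 - <<'E'
from h import *
from station import cams
f=cams.grab_frame("scene");np.save("s20.npy",f,allow_pickle=True);crop(f,220,130,260,180,3,"pics/s20.png")
crop(f,370,190,90,90,7,"pics/s20c.png");crop(f,280,180,100,90,7,"pics/s20b.png")
f=cams.grab_frame("top");cv2.imwrite("pics/top20.png",f["pixels"][:,:,::-1])
E
```

```text
20.65 [0.5048 0.025  0.2048] jaw -94.75 tilt [ 0.003 -0.    -1.   ] F [ 0.8  0.4 -0.1] -0.00016184211197778537
```

View pics/s20.png

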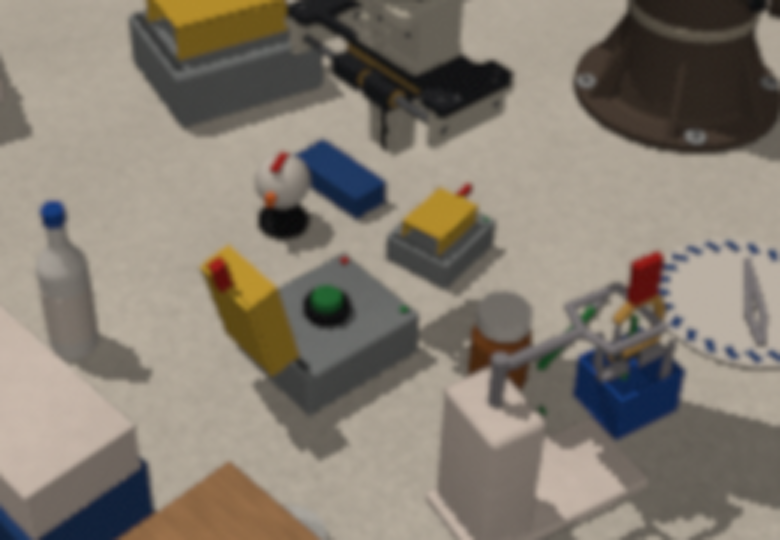

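View pics/s20c.png

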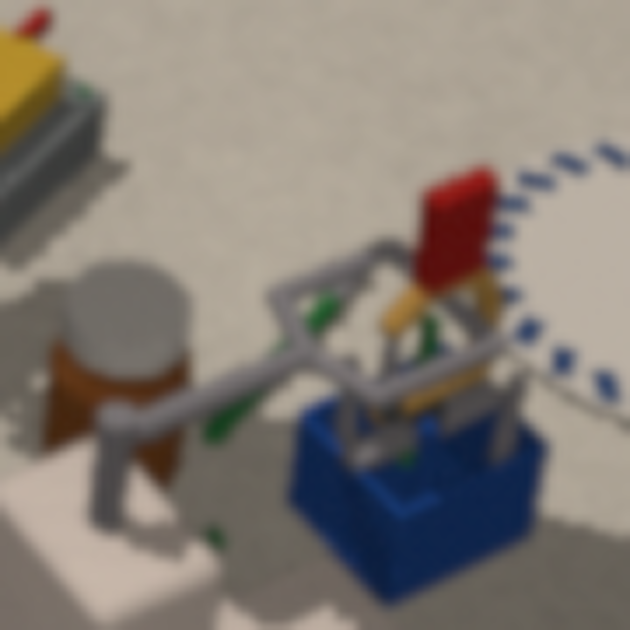

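View pics/top20.png

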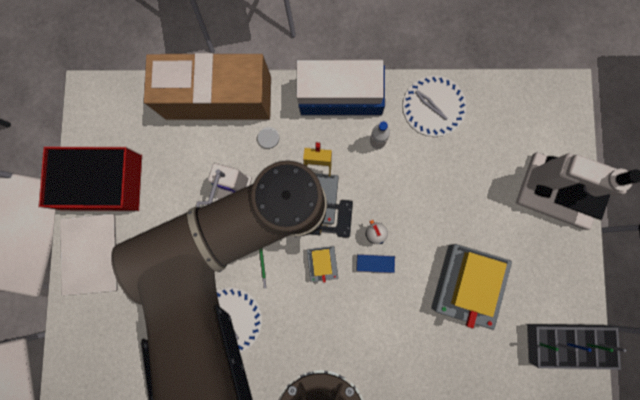

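View pics/w20.png

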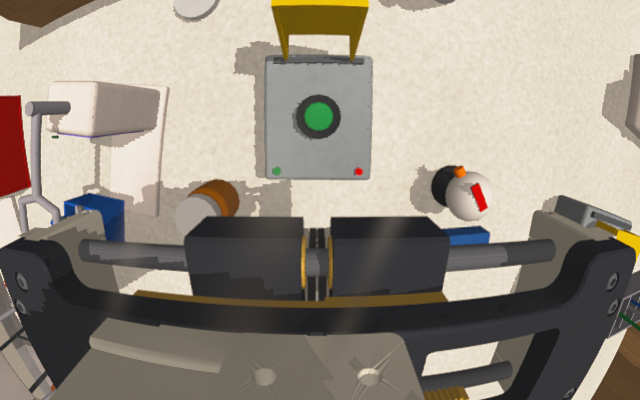

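```bash
python3 -c "
from station import arm
print(arm.job_done())"
```

```text
the job is handed in; nothing more can be done
None
```

I hung the caddy on the loop, opened the guard on the middle-sized box and pressed the start button, in that order. I handed the job in at about 20.7 s of the 69 s allowed; no verdict was reported.

- **Caddy:** I gripped it by the red fin and pushed the gate onto the bar. The push force fell from about 3 N to zero as the bar passed, and the picture showed the gate shut with the bar inside the hook. After I lowered it and let go, it hung upright, and it still did in the last pictures.
- **Guard:** I carried it to about 93° and let go. It fell fully open and was still open in the last pictures.
- **Button:** It went down from about 72 mm to 65.5 mm above the table and met its stop. After I withdrew, the green top looked raised again, judged from pictures only.
- **Other objects:** None looked moved in the last scene and top views. The robot stood clear of everything with no force on it.

**One thing went wrong:** the last step of the press was too hard. The closed fingertips pushed with about 46 N for a moment, then 31 N, against the 5 N needed. This was the fingertips rather than the arm or gripper body, and below the 120 N wrist limit. If the 40 N limit also covers the fingertips, the job fails on that.

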